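Clamp the pine block with the hand crank and pin the wheel

ROBOT

A 7-joint arm with a two-finger parallel gripper is mounted at the origin on the work surface; the furniture and walls round the work are solid. World frame = base frame: x ahead of the robot, y to its left, z up, the work surface at z = 0. Lengths are in m, angles in rad, forces in N, time in s.
With the tool pointing down it reaches from about 0.425 to 0.825 m from the base axis. Payload 3.6 kg.
Tool frame: the origin (TCP) lies at the very end of the fingers, on their centre line; the grasp point (between the pads) lies ctrl.grip_depth behind it (ctrl.grip_depth is the distance from the TCP to the grasp point, in m); z points along the fingers, y is the line along which they close (so a half turn about z gives the same grasp; the last joint's range is limited). The gripper opens to 93 mm and grips with 3 to 60 N. Pads are 15 mm wide; open, the fingers measure 128 mm over their backs; the gripper's body (75 mm by 188 mm) begins 65 mm behind the grasp point.
Start: joints at [-1.242, 0.615, -0.013, 1.423, 0.008, 1.103, -0.04], TCP at [0.226, 0.609, 0.196] pointing down, gripper open.
Joint ranges: [-3.12, 3.12], [-0.3, 2.06], [-1.34, 1.32], [0.26, 2.42], [-1.36, 4.5], [0.01, 1.98], [-2.84, 2.84]. Speed limits (rad/s): [2.79, 2.79, 3.14, 3.14, 3.14, 3.14, 3.14].

INTERFACE

Orientations are given as a rotation vector (axis times angle).
In Python, from workcell import ctrl gives the robot as it stands.
- The arm moves only by the tool apply_moves, never from a script. Its argument "rows" is one flat list of numbers, 7 for each row, row after row: the shift along the tool's x, y, z in m, then the turn, a rotation vector about the tool's x, y, z in degrees, then the closure in counts, from 0 (fully open) to 255 (shut). In form: [dx, dy, dz, wx, wy, wz, fingers, dx, dy, dz, wx, wy, wz, fingers, ...]. A call has 1 to 20 rows; each row is the pose to reach, as a shift and turn from the pose commanded when the call began, along the tool's axes at that moment; what a row does not reach only later rows make up. A row lasts 1/10 s, in which the tool goes at most 50 mm and 8.59 degrees, less where a joint would pass 70% of its speed; a pose out of reach is approached as far as the arm can. A call with a gripper value outside its range is refused whole. The fingers move at their own pace and stop on an object; "grip_force" is the grip in N (left out, the last holds). Time passes only in rows, so rows that repeat a pose let the fingers close. It gives the time, the measured TCP pose, the force, the opening and the grip force at its end, in the units of the state.
- ctrl.read_state(): the state, without advancing time (a new reading comes with each control period).
- ctrl.snapshot(name): name is "scene" or "top" or "wrist"; returns (picture, depth): 384x512x3 uint8, red, green, blue; 384x512 float32, m along the optical axis (not along the pixel's ray), 0 where there is no reading.
- ctrl.camera_params(name): a dict with "fov_y" (degrees; the focal length in pixels is half the picture's height over the tangent of half this angle, whatever the lens; pixels are square), "cx", "cy" (the principal point, pixels), "R" (3x3) and "t" (3): a world point X has camera coordinates R X + t. Camera axes: x right, y down, z forward; pixel columns grow to the right and rows downward; lengths in m; the calibration is good to about 2 mm. A picture is of the moment at which its call begins: read the wrist's pose just before it. camera_params takes no time and is no camera call; for the wrist camera it gives the pose at the moment of the call.
- ctrl.sign_off(): hands the job in; it is judged then, once.
The state is a dict: "time_s": time; "joint_pos": joint angles; "dq": joint speeds; "joint_torque": joint torques, N m; "tool_pos": TCP position; "tcp_rot": TCP orientation; "wrist_force": force on the tool from outside, world axes, zero at the start; "torque": the same for the moment, N m; "finger_gap": opening from 0.0 (shut) to 1.0 (fully open); "finger_force": force on a finger pad.
Only numpy, scipy, OpenCV 4.12 (cv2) and the standard library are available. Lean on these libraries where they do the work, as an engineer would, in place of code of your own. Each camera call takes 0.05 s, during which the arm holds its last target. There are 200 camera calls.

TASK

Lay the pine block flat on the middle of the crank clamp's deck, lengthwise between its open jaws, and let go. Then wind the clamp's handwheel clockwise by its crank handle: the hole in the wheel's crossbar soon passes over the hole in the fixed lug while the jaw is still wide open; carry on from there through one whole turn more, until the jaw presses on the block and the two holes line up again. Finally take the lock pin from its rest, push it through both holes until its collar sits on the crossbar, and leave it there, without knocking over or shoving aside the other things on the bench.

Things in the scene. Friction and masses are not known exactly. Their poses are not given: they have to be found in the camera images.
- clamp: Grey crank clamp fixed to the bench: tilted handwheel on one side, deck with jaws on the other. Origin on the bench below the wheel hub; x from wheel to deck (roughly the robot's left), y along the jaws' closing direction (roughly to the robot), z up. Deck top 60 mm high, 46 mm wide in x about x = 124 mm. Fixed jaw: inner face y = 83 mm, 32 mm high. Rim's uppermost point: x = 45, z = 185 mm.
- bed (a point): Point on the deck's top where the middle of the block's underside should be laid (clamp frame x = 124, y = 25.5, z = 60 mm); axes as the clamp's. About 12 mm are free at either end of a 90 mm block laid here with its length along y.
- hub (a point): Centre of the handwheel, on its axis at the crossbar's underside, 150 mm above the bench. z is the wheel's axis, leaning 30 degrees from vertical towards the clamp's -x side (the operator); x points up the slope of the wheel, y as the clamp's. Rim 118 mm across, top level with the crossbar's; crossbar 10 mm thick; hub cap 26 mm across rises 9 mm above it.
- crank_handle (a point): Middle of the crank handle's grip: 40 mm from the wheel's axis, 40 mm along it above point hub. Black sleeve 22 to 25 mm thick, parallel to the axis, from 14 to 62 mm above the crossbar's underside; it spins freely on its stem, so one grasp along the axis can lead it round without turning the gripper. x points from the wheel's axis outward to the handle, z along the axis.
- wheel (a joint): Handwheel angle (rad), growing clockwise as seen looking down on its face. 0: handle straight up the slope, the wheel's hole (opposite the handle) over the lug's hole, jaw still open; 6.283: same place one whole turn later, jaw closed on the block. Starts between -0.9 and -0.25; end stop at 6.63. Stays where left (friction about 0.12 N m).
- jaw (a joint): Travel of the moving jaw along the clamp's +y (m): 28 mm per turn of the wheel, 0 at wheel angle 0. Opening between the jaws: 115 mm at 0, 87 mm after one turn with no block; a sprung rubber pad on this jaw gives way 3 mm and presses the 90 mm block against the fixed jaw with about 10 N.
- pad: Rubber pad on the moving jaw, 44 x 5 x 26 mm. Origin at the lower edge of its face to the block, at deck height; axes as the clamp's.
- lock_hole (a point): Mouth of the lock hole in the fixed steel lug under the wheel, 36 mm down the slope from the wheel's axis, 3 mm below the crossbar's underside. z along the hole, outward, parallel to the wheel's axis; x, y as point hub. Hole 14 mm across, 20 mm deep.
- wheel_hole (a point): Centre of the upper mouth of the 14 mm hole in the wheel's crossbar, 36 mm from the wheel's axis opposite the handle, at the crossbar's upper face; moves with the wheel. It is 13 mm above the lug's mouth when lined up.
- lock_pin: Loose lock pin, 60 g, standing upright in its rest. Origin at the underside of its collar, z along the pin towards its head. Shaft 10 mm across, 31 mm long below the origin, the last 12 mm tapered to 4 mm; collar 24 mm across, 4 mm thick; round black grip 20 mm across from 4 to 36 mm above the origin. Fully home, the collar's underside is on the crossbar's upper face.
- pin_rest: Fixed aluminium block, 44 x 44 x 40 mm, with a hole in its top that holds the pin. Origin at the centre of its underside. Between it and the clamp stands the room's blue parts cabinet, 170 mm high, from y = -0.29 to 0.09 m and x = 0.31 to 0.53 m.
- block: Loose pine block, 45 x 90 x 36 mm (x, y, z), about 0.12 kg, lying flat on the bench. Origin at the centre of its underside; its length is its y.
- staple_box: Red staple box, 50 x 85 x 30 mm, to be left alone. Origin at the centre of its underside.
- glue_bottle: White glue bottle with blue cap, 46 mm across, 130 mm high, to be left alone. Origin at the centre of its underside.
- tape_roll: Roll of masking tape lying flat, 98 mm across, 36 mm high, to be left alone. Origin at the centre of its underside.

How it is judged:
By the outcome, as a careful person would: the job done as asked, in the order asked, and still so for the second after the job is handed in, with the robot touching nothing.
It also fails if it takes over 72 s, if anything falls off the work surface, if the arm or the gripper's body presses on something with over 40 N, if the wrist force passes 120 N, or if a joint passes its speed limit or range.

## Working session

There is one attempt and no reset: what is moved stays moved. The work goes in short steps, Python scripts to look and compute and a tool call to move; the robot and the scene stay as the last step left them, time stands still between calls to the robot, and variables do not carry over. Pictures are saved under pics/ and viewed, at most 13 in all, crops included, and the job is handed in when it is done.

Besides the shell and the picture viewer there is one more tool, called as a command line: name --argument value ..., lists and objects as JSON in quotes. apply_moves: Moves the arm, as the interface text tells. Its arguments: {"type":"object","properties":{"rows":{"type":"array"},"grip_force":{"type":"number"}},"required":["rows"]}

```bash
ls; mkdir -p pics; python3 - <<'E'
from workcell import ctrl
import cv2,numpy as np
s=ctrl.read_state(); print(s); print(ctrl.grip_depth)
ims=[]
for n in ("scene","top"):
    p,d=ctrl.snapshot(n); c=ctrl.camera_params(n); print(n,c)
    np.savez(f"{n}.npz",p=p,d=d,R=c["R"],t=c["t"],f=192/np.tan(np.radians(c["fov_y"]/2)),cx=c["cx"],cy=c["cy"])
    cv2.imwrite(f"pics/{n}1.png",p[:,:,::-1])
E
```

```text
pics
{'time_s': 0.0, 'joint_pos': array([-1.24257731,  0.61589518, -0.01262247,  1.4248911 ,  0.00811896,
        1.10339158, -0.04042666]), 'dq': array([-0.00017496, -0.00036345,  0.00025583,  0.00089171, -0.00105378,
        0.00013194, -0.00109136]), 'joint_torque': array([ 4.63703111e-05, -4.58938050e+01,  2.08922373e-01, -1.65746766e+01,
       -6.11392152e-02,  2.04401370e-02,  2.27025171e-04]), 'tool_pos': array([0.22546259, 0.60874076, 0.19449942]), 'tcp_rot': array([-0.55412153, -3.09193078,  0.00393153]), 'wrist_force': array([0.01318958, 0.59664946, 0.35066989]), 'torque': array([-0.07865519, -0.03448159,  0.0187601 ]), 'finger_force': 0.0, 'finger_gap': 0.9962937728956884}
0.0188
scene {'fov_y': 55.22369325032045, 'cx': 260.5351596868312, 'cy': 188.47157584226326, 'R': array([[ 0.69930032, -0.71467473,  0.01480182],
       [-0.5112316 , -0.51449208, -0.68843312],
       [ 0.49962117,  0.47385434, -0.72514878]]), 't': array([-0.34563765,  0.27237688,  1.1372402 ])}
top {'fov_y': 45.79457129280223, 'cx': 261.1788086942139, 'cy': 189.99845487438856, 'R': array([[ 1.01019859e-01, -9.94884407e-01, -6.33890393e-05],
       [-9.44125662e-01, -9.58457596e-02, -3.15341599e-01],
       [ 3.13722365e-01,  3.19156110e-02, -9.48978225e-01]]), 't': array([-0.14387329,  0.39245213,  1.79737279])}
```

View pics/scene1.png

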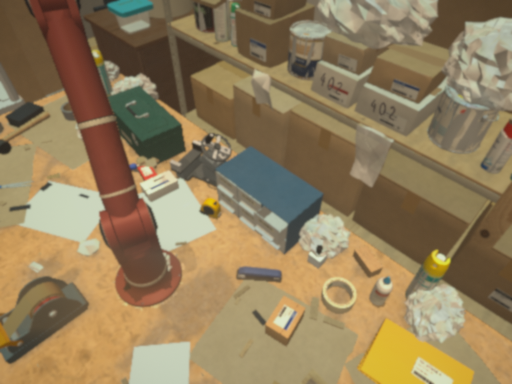

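View pics/top1.png

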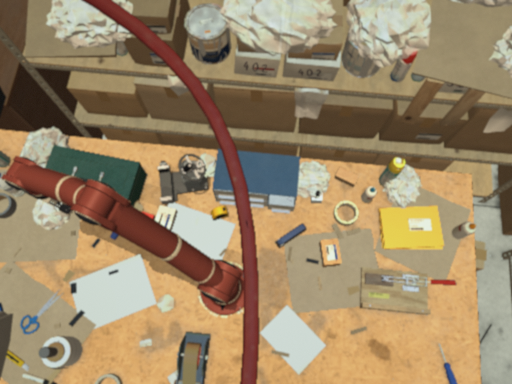

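```bash
cat > h.py <<'E'
import numpy as np,cv2
def load(n): return np.load(n+".npz")
def cloud(z):
    d=z["d"]; v,u=np.mgrid[:384,:512]
    P=np.stack([(u-z["cx"])/z["f"]*d,(v-z["cy"])/z["f"]*d,d],-1)
    return (P-z["t"])@z["R"]
E
python3 - <<'E'
from h import *
ims=[]
for n,(x,y) in (("scene",(140,110)),("top",(130,140)),("scene",(290,200)),("top",(285,130))):
    z=load(n); c=z["p"][y:y+100,x:x+130,::-1]; ims.append(cv2.resize(c,(390,300),interpolation=cv2.INTER_CUBIC))
cv2.imwrite("pics/crop1.png",np.vstack([np.hstack(ims[:2]),np.hstack(ims[2:])]))
z=load("top");C=cloud(z)
for u,v in ((190,170),(165,180),(163,215),(317,195),(346,202),(370,192),(290,235),(330,252),(220,212),(230,180)): print(u,v,C[v,u].round(3))
E
```

```text
190 170 [0.424 0.178 0.168]
165 180 [0.408 0.295 0.065]
163 215 [0.263 0.282 0.049]
317 195 [ 0.406 -0.332  0.065]
346 202 [ 0.396 -0.455  0.041]
370 192 [ 0.429 -0.539  0.099]
290 235 [ 0.236 -0.237  0.037]
330 252 [ 0.178 -0.398  0.061]
220 212 [0.295 0.052 0.064]
230 180 [0.399 0.018 0.166]
```

View pics/crop1.png

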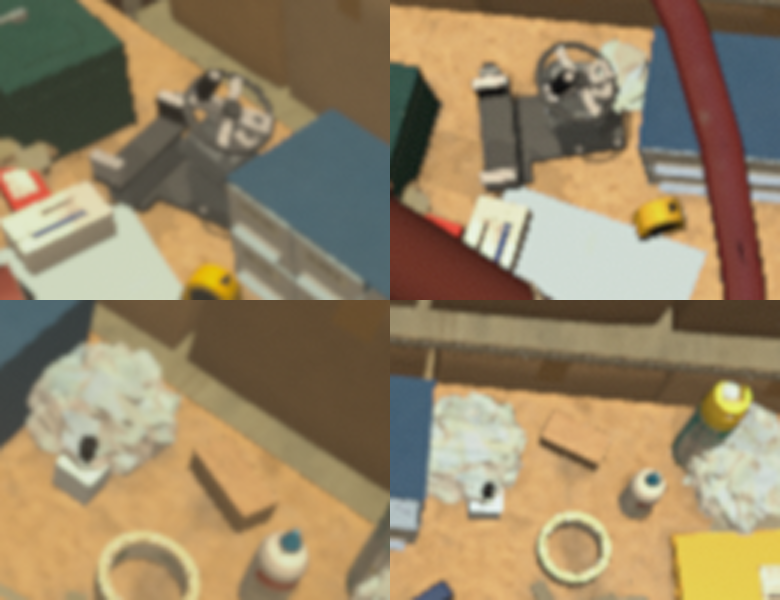

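```bash
python3 - <<'E'
from h import *
from workcell import ctrl
print([a for a in dir(ctrl) if a[0]!='_'])
w=ctrl.camera_params("wrist"); print("wristcam pos",-w["R"].T@w["t"], w["R"][2])
for n in("scene","top"):
    z=load(n);C=cloud(z)
    T=np.array([.2255,.6087,.1945]); x=np.array([-.938,.347,0]);y=np.array([.347,.937,0])
    Q=C-T; m=(z["d"]>0)&(np.linalg.norm(Q,axis=-1)<.3)&(Q[...,2]>0)
    A=np.c_[Q[m]@x,Q[m]@y,Q[m][:,2]]
    for lo in np.arange(0,.3,.03):
        k=(A[:,2]>=lo)&(A[:,2]<lo+.03)
        if k.sum()>3: print(n,round(lo,2),k.sum(),A[k].min(0).round(3),A[k].max(0).round(3))
z=load("top");C=cloud(z)
m=(C[...,0]>.3)&(C[...,0]<.56)&(C[...,1]>.1)&(C[...,1]<.36)
h,e=np.histogram(C[...,2][m],np.arange(0,.24,.01));print(h)
# clamp rim: fit plane
k=m&(C[...,2]>.11)&(C[...,2]<.21)&(C[...,1]<.26)
print(k.sum(),C[k].min(0),C[k].max(0))
for n,r in(("block",(.4,.52,-.52,-.38,.025,.05)),("rest",(.33,.45,-.37,-.29,.03,.05)),("pin",(.33,.45,-.37,-.29,.055,.09)),("deck",(.3,.56,.24,.36,.052,.07)),("jaws",(.3,.56,.24,.36,.08,.11))):
    for c in("top","scene"):
        z=load(c);C=cloud(z)
        k=(C[...,0]>r[0])&(C[...,0]<r[1])&(C[...,1]>r[2])&(C[...,1]<r[3])&(C[...,2]>r[4])&(C[...,2]<r[5])
        if k.sum()>3:
            P=C[k]; rr=cv2.minAreaRect(P[:,:2].astype(np.float32)); print(n,c,k.sum(),P.mean(0).round(4),np.round(rr[0],4),np.round(rr[1],4),rr[2])
E
```

```text
['IKError', 'camera_params', 'grip_depth', 'read_state', 'sign_off', 'snapshot']
wristcam pos [0.14698064 0.63855363 0.38438318] [ 0.28226044 -0.10728468 -0.95332001]
top 0.09 10 [ 0.013 -0.087  0.106] [0.031 0.05  0.119]
top 0.12 101 [ 0.006 -0.094  0.121] [0.032 0.082 0.15 ]
top 0.15 76 [ 0.005 -0.095  0.15 ] [0.032 0.086 0.175]
top 0.18 65 [ 0.012 -0.044  0.181] [0.033 0.005 0.21 ]
top 0.21 21 [ 0.016 -0.026  0.21 ] [0.031 0.007 0.236]
top 0.24 16 [ 0.022 -0.024  0.241] [0.031 0.003 0.26 ]
[1044  356   70   32   93  243  228   52   68   77   25   52   59  123
   79   59   65   58   45   13    9   18   19]
562 [0.38529005 0.12220622 0.11001742] [0.50359443 0.23076335 0.20989819]
block top 161 [ 0.495  -0.4585  0.0368] [ 0.4599 -0.4418] [0.1195 0.1179] 0.396393358707428
block scene 315 [ 0.4996 -0.4597  0.0361] [ 0.4713 -0.4317] [0.1121 0.1266] 73.74580383300781
rest top 74 [ 0.4111 -0.3384  0.042 ] [ 0.4141 -0.3398] [0.0452 0.0839] 25.633201599121094
rest scene 183 [ 0.4097 -0.3395  0.0418] [ 0.4111 -0.3396] [0.0519 0.0843] 27.403711318969727
pin top 161 [ 0.4298 -0.3209  0.0703] [ 0.4257 -0.3237] [0.0667 0.0475] 89.00505828857422
pin scene 350 [ 0.4288 -0.324   0.0715] [ 0.4252 -0.3281] [0.0488 0.0759] 1.0194467306137085
deck top 304 [0.39   0.2889 0.0611] [0.3927 0.2903] [0.1859 0.0509] 12.750320434570312
deck scene 301 [0.3849 0.2858 0.0611] [0.3919 0.2923] [0.1718 0.0504] 15.59641170501709
jaws top 131 [0.4015 0.2922 0.0902] [0.4007 0.2925] [0.1793 0.0452] 13.828788757324219
jaws scene 119 [0.377  0.2883 0.0895] [0.3942 0.2941] [0.1785 0.0474] 15.117594718933105
```

apply_moves --rows '[0, 0, -0.15, 0, 0, 0, 0, 0, 0, -0.155, 0, 0, 0, 0, -0.05, -0.05, -0.155, 0, 0, 0, 0, -0.266, -0.272, -0.155, 0, 0, 0, 0, -0.266, -0.272, -0.155, 0, 0, 0, 0, -0.266, -0.272, -0.155, 0, 0, 0, 0, -0.266, -0.272, -0.155, 0, 0, 0, 0, -0.266, -0.272, -0.155, 0, 0, 0, 0, -0.266, -0.272, -0.155, 0, 0, 0, 0, -0.266, -0.272, -0.155, 0, 0, 0, 0, -0.266, -0.272, -0.155, 0, 0, 0, 0, -0.266, -0.272, -0.155, 0, 0, 0, 0, -0.266, -0.272, -0.155, 0, 0, 0, 0, -0.266, -0.272, -0.155, 0, 0, 0, 0]'

```text
time_s: 1.5
tool_pos: [0.3798, 0.2636, 0.3502]
tcp_rot: [-0.549, -3.092, 0.001]
wrist_force: [-0.4, -0.2, -0.8]
finger_gap: 1.002
finger_force: 0.0
```

```bash
cat >> h.py <<'E'
def snap(n,f):
    from workcell import ctrl
    s=ctrl.read_state(); c=ctrl.camera_params(n); p,d=ctrl.snapshot(n)
    np.savez(f+".npz",p=p,d=d,R=c["R"],t=c["t"],f=192/np.tan(np.radians(c["fov_y"]/2)),cx=c["cx"],cy=c["cy"])
    cv2.imwrite(f"pics/{f}.png",p[:,:,::-1]); return s
E
python3 - <<'E'
from h import *
s=snap("wrist","w1");print(s["time_s"],s["tool_pos"],s["tcp_rot"],s["joint_pos"].round(3),s["dq"].round(2))
E
```

```text
1.5 [0.37978074 0.26356451 0.35020995] [-5.48827232e-01 -3.09222923e+00  5.87925038e-04] [-0.739  0.191  0.107  1.665 -0.022  1.288  0.591] [-0.    0.    0.01 -0.    0.    0.    0.  ]
```

View pics/w1.png

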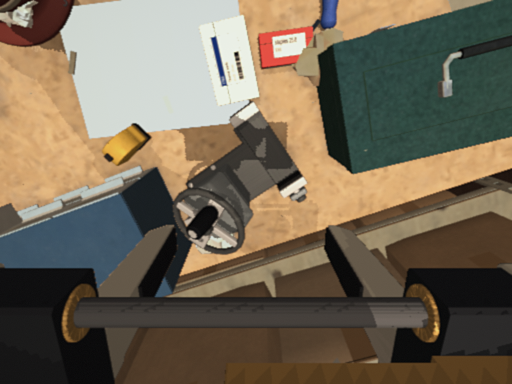

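```bash
cat >> h.py <<'E'
def clampT(o):  # o=x,y,yaw
    c,s=np.cos(o[2]),np.sin(o[2]); return np.array([[c,-s,0],[s,c,0],[0,0,1]]),np.array([o[0],o[1],0])
c30,s30=np.cos(np.pi/6),.5
Rh=np.array([[c30,0,-s30],[0,1,0],[s30,0,c30]]) # columns hub axes in clamp
E
python3 - <<'E'
from h import *
from scipy.optimize import differential_evolution
z=load("w1");C=cloud(z);P=C[(z["d"]>0)]
P=P[(P[:,0]>.25)&(P[:,0]<.56)&(P[:,1]>.08)&(P[:,1]<.38)&(P[:,2]>.03)&(P[:,2]<.22)]
print(len(P))
def cost(o,full=False):
    R,t=clampT(o);Q=(P-t)@R
    H=(Q-[0,0,.15])@Rh
    r=np.hypot(H[:,0],H[:,1])
    on=(abs(H[:,2]-.01)<.006)
    rim=np.sum(on&(r>.051)&(r<.0595))-np.sum(on&(r>.0595)&(r<.075))-np.sum(on&(r>.042)&(r<.048)&(abs(H[:,1])>.02))*0
    dk=(abs(Q[:,2]-.06)<.004)
    ind=dk&(abs(Q[:,0]-.124)<.023)&(Q[:,1]<.083)&(Q[:,1]>-.03)
    outd=dk&(abs(Q[:,0]-.124)>.024)&(abs(Q[:,0]-.124)<.04)&(Q[:,1]<.1)&(Q[:,1]>-.03)
    fj=(abs(Q[:,2]-.092)<.004)
    jin=fj&(abs(Q[:,0]-.124)<.023)&(Q[:,1]>.083)&(Q[:,1]<.11)
    jo=fj&(Q[:,1]>.06)&(Q[:,1]<.083)
    if full: print(rim,ind.sum(),outd.sum(),jin.sum(),jo.sum(),H[on&(r>.051)&(r<.0595)].mean(0)); return H,Q
    return -(rim+ind.sum()-outd.sum()+2*jin.sum()-3*jo.sum())
for sd in (1,2):
    r=differential_evolution(cost,[(.38,.48),(.13,.24),(1.5,2.1)],seed=sd,popsize=30,tol=1e-9,maxiter=200);print(r.x.round(4),r.fun)
H,Q=cost(r.x,True)
k=(H[:,2]>.03)&(H[:,2]<.066)&(np.hypot(H[:,0],H[:,1])<.065)
h=H[k];print("handle",k.sum(),np.median(h,0),h.min(0),h.max(0))
kk=k&(H[:,2]>.057); print("top",kk.sum(),H[kk].mean(0), np.degrees(np.arctan2(*H[kk].mean(0)[1::-1])))
k=(H[:,2]>.012)&(H[:,2]<.024)&(np.hypot(H[:,0],H[:,1])<.018);print("cap",k.sum(),H[k].mean(0),H[k].min(0),H[k].max(0))
R,t=clampT(r.x)
print("hub",R@[0,0,.15]+t,"bed",R@[.124,.0255,.06]+t)
k=(abs(Q[:,0]-.124)<.03)&(Q[:,2]>.07)&(Q[:,2]<.11)
print("jaw y hist",np.histogram(Q[k][:,1],np.arange(-.08,.12,.005)))
k2=k&(Q[:,1]>.07);print(Q[k2].min(0),Q[k2].max(0)); k2=k&(Q[:,1]<.0);print(Q[k2].min(0),Q[k2].max(0))
np.save("clamp.npy",r.x)
E
```

```text
12675
[0.4404 0.1779 1.8273] -3361.0
[0.4407 0.1779 1.8213] -3361.0
905 1883 0 333 31 [0.02279578 0.00856453 0.00863889]
handle 349 [0.04570916 0.02159336 0.04411797] [0.02725749 0.00544211 0.03003882] [0.04908051 0.03050239 0.06291219]
top 30 [0.0316217  0.01993229 0.06105471] 32.224700223513906
cap 39 [ 0.00683173 -0.00761918  0.01787265] [-0.00489227 -0.01164845  0.01241556] [ 0.01252025 -0.00360527  0.02036123]
hub [0.44067984 0.17785767 0.15      ] bed [0.3852326  0.29166388 0.06      ]
jaw y hist (array([ 14,  33,  39,  69,  23,  36,  87,  87,  86, 126,   0,   0,   0,
         0,   0,   0,   0,   0,   0,   0,   0,   0,   0,   0,   0,   0,
         0,   0,   0,   0,   0,   0,  19, 104, 107, 110,   3,   0,   0]), array([-8.0000000e-02, -7.5000000e-02, -7.0000000e-02, -6.5000000e-02,
       -6.0000000e-02, -5.5000000e-02, -5.0000000e-02, -4.5000000e-02,
       -4.0000000e-02, -3.5000000e-02, -3.0000000e-02, -2.5000000e-02,
       -2.0000000e-02, -1.5000000e-02, -1.0000000e-02, -5.0000000e-03,
        6.9388939e-17,  5.0000000e-03,  1.0000000e-02,  1.5000000e-02,
        2.0000000e-02,  2.5000000e-02,  3.0000000e-02,  3.5000000e-02,
        4.0000000e-02,  4.5000000e-02,  5.0000000e-02,  5.5000000e-02,
        6.0000000e-02,  6.5000000e-02,  7.0000000e-02,  7.5000000e-02,
        8.0000000e-02,  8.5000000e-02,  9.0000000e-02,  9.5000000e-02,
        1.0000000e-01,  1.0500000e-01,  1.1000000e-01,  1.1500000e-01]))
[0.10005618 0.08397915 0.07637684] [0.14608527 0.10009291 0.09522   ]
[ 0.10125075 -0.07720662  0.07059593] [ 0.14683665 -0.03243515  0.09310892]
```

apply_moves --rows '[-0.185, -0.213, 0, 0, 0, 50, 0, -0.185, -0.213, 0, 0, 0, 50, 0, -0.185, -0.213, 0, 0, 0, 50, 0, -0.185, -0.213, 0, 0, 0, 50, 0, -0.185, -0.213, 0, 0, 0, 50, 0, -0.297, -0.534, 0, 0, 0, 95, 0, -0.297, -0.534, 0, 0, 0, 95, 0, -0.297, -0.534, 0, 0, 0, 95, 0, -0.297, -0.534, 0, 0, 0, 95, 0, -0.297, -0.534, 0, 0, 0, 95, 0, -0.297, -0.534, 0, 0, 0, 95, 0, -0.297, -0.534, 0, 0, 0, 95, 0, -0.297, -0.534, 0, 0, 0, 95, 0, -0.297, -0.534, 0, 0, 0, 95, 0, -0.297, -0.534, 0, 0, 0, 95, 0, -0.297, -0.534, 0, 0, 0, 95, 0, -0.297, -0.534, 0, 0, 0, 95, 0]'

```text
time_s: 3.25
tool_pos: [0.4748, -0.3398, 0.3508]
tcp_rot: [-2.651, -1.685, -0.002]
wrist_force: [-0.9, -0.2, 0.3]
finger_gap: 1.0
finger_force: 0.0
```

```bash
python3 - <<'E'
from h import *
s=snap("wrist","w2");print(s["time_s"],s["tool_pos"],s["tcp_rot"],s["joint_pos"].round(3),s["dq"].round(2))
E
```

```text
3.25 [ 0.47478283 -0.33980553  0.3508296 ] [-2.65096647e+00 -1.68490437e+00 -1.74456300e-03] [ 0.179  0.464  0.684  1.363 -0.292  1.415  0.418] [ 0.   -0.    0.01 -0.    0.   -0.    0.  ]
```

View pics/w2.png

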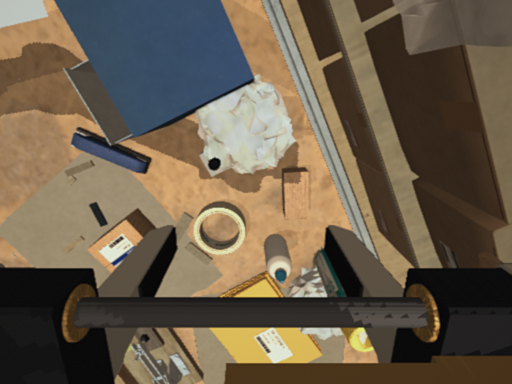

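```bash
cat >> h.py <<'E'
from scipy.spatial.transform import Rotation as Ro
def rel(s,p,R):
    Rt=Ro.from_rotvec(s["tcp_rot"]).as_matrix()
    return Rt.T@(np.array(p)-s["tool_pos"]), np.degrees(Ro.from_matrix(Rt.T@R).as_rotvec())
E
python3 - <<'E'
from h import *
z=load("w2");C=cloud(z);v,u=np.mgrid[:384,:512]
k=(u>270)&(u<325)&(v>155)&(v<232)&(C[...,2]>.03)&(C[...,2]<.042)
P=C[k];r=cv2.minAreaRect(P[:,:2].astype(np.float32));print("block",k.sum(),P.mean(0),r,np.median(P[:,2]))
B=cv2.boxPoints(r);print(B)
k=(abs(u-214)<14)&(abs(v-164)<14)
for a,b in((.03,.05),(.05,.065),(.065,.075),(.075,.085)):
    m=k&(C[...,2]>a)&(C[...,2]<b); 
    if m.sum(): print("pin",a,m.sum(),C[m].mean(0),C[m].min(0),C[m].max(0))
dark=k&(z["p"].max(-1)<60);print("dark",dark.sum(),C[dark].mean(0),np.percentile(C[dark],[5,50,95],axis=0))
from workcell import ctrl
s=ctrl.read_state();print(Ro.from_rotvec(s["tcp_rot"]).as_matrix().round(3))
# rest rectangles
m=(C[...,2]>.036)&(C[...,2]<.044)&(abs(u-214)<30)&(abs(v-164)<30);print("rest",m.sum(),cv2.minAreaRect(C[m][:,:2].astype(np.float32)))
E
```

```text
block 1194 [ 0.51510064 -0.45012647  0.03668233] ((0.5183554291725159, -0.4379734992980957), (0.12395323067903519, 0.055713411420583725), 76.94810485839844) 0.03676598271564409
[[ 0.477222   -0.49205804]
 [ 0.53149605 -0.50464   ]
 [ 0.5594889  -0.38388896]
 [ 0.5052148  -0.37130702]]
pin 0.03 144 [ 0.39897626 -0.3372031   0.04085597] [ 0.39142563 -0.35484558  0.03278513] [ 0.42061303 -0.31110033  0.0485303 ]
pin 0.05 180 [ 0.42181374 -0.32854566  0.06098618] [ 0.40122263 -0.34942792  0.05124418] [ 0.4402258  -0.30815173  0.06497183]
pin 0.065 96 [ 0.4248122  -0.32382663  0.06707491] [ 0.40818876 -0.3442768   0.06501749] [ 0.43977268 -0.31072349  0.07489588]
pin 0.075 107 [ 0.4137003  -0.33214467  0.0767731 ] [ 0.40474071 -0.34147799  0.07501147] [ 0.42246272 -0.32336342  0.07896727]
dark 105 [ 0.4146957  -0.33138178  0.07641535] [[ 0.40723818 -0.33853477  0.07320615]
 [ 0.4145     -0.33119932  0.07678059]
 [ 0.42235722 -0.3241505   0.07815357]]
[[ 0.425  0.905  0.001]
 [ 0.905 -0.425  0.001]
 [ 0.001  0.    -1.   ]]
rest 159 ((0.4083884358406067, -0.34178245067596436), (0.03746902570128441, 0.07714363932609558), 26.98971176147461)
```

```bash
python3 - <<'E'
from h import *
z=load("w2");C=cloud(z);v,u=np.mgrid[:384,:512]
k=(u>270)&(u<325)&(v>150)&(v<235)&(abs(C[...,2]-.0367)<.0025)
m=cv2.morphologyEx(k.astype(np.uint8),cv2.MORPH_OPEN,np.ones((5,5)))
n,l,st,_=cv2.connectedComponentsWithStats(m);i=1+st[1:,4].argmax();m=l==i
P=C[m];r=cv2.minAreaRect(P[:,:2].astype(np.float32));print("block",m.sum(),P.mean(0),r)
R=Ro.from_rotvec(np.load("w2.npz")["t"]*0)
d=np.linalg.svd(P[:,:2]-P[:,:2].mean(0),full_matrices=False)[2][0];print("axis",d,np.degrees(np.arctan2(d[1],d[0])))
q=(P[:,:2]-P[:,:2].mean(0))@np.array([d,[-d[1],d[0]]]).T;print(np.percentile(q,[1,99],axis=0))
E
```

```text
block 1117 [ 0.51531562 -0.45165791  0.03678046] ((0.5145230293273926, -0.453042596578598), (0.08901166170835495, 0.04397458955645561), 68.46292877197266)
axis [-0.37644496 -0.92643899] -112.11364806790822
[[-0.04251403 -0.02172531]
 [ 0.04516254  0.02154631]]
```

apply_moves --rows '[-0.056, 0.082, 0.1, 0, 0, -3.4, 0, -0.056, 0.082, 0.25, 0, 0, -3.4, 0, -0.056, 0.082, 0.25, 0, 0, -3.4, 0, -0.056, 0.082, 0.25, 0, 0, -3.4, 0, -0.056, 0.082, 0.25, 0, 0, -3.4, 0, -0.056, 0.082, 0.25, 0, 0, -3.4, 0, -0.056, 0.082, 0.28, 0, 0, -3.4, 0, -0.056, 0.082, 0.31, 0, 0, -3.4, 0, -0.056, 0.082, 0.334, 0, 0, -3.4, 0, -0.056, 0.082, 0.334, 0, 0, -3.4, 0, -0.056, 0.082, 0.334, 0, 0, -3.4, 0]'

```text
time_s: 4.4
tool_pos: [0.5246, -0.4272, 0.0172]
tcp_rot: [2.602, 1.76, 0.0]
wrist_force: [0.1, -0.2, 0.1]
finger_gap: 1.0
finger_force: 0.0
```

apply_moves --rows '[0, 0, 0, 0, 0, 0, 255, 0, 0, 0, 0, 0, 0, 255, 0, 0, 0, 0, 0, 0, 255, 0, 0, 0, 0, 0, 0, 255, 0, 0, 0, 0, 0, 0, 255, 0, 0, 0, 0, 0, 0, 255]' --grip_force 35

```text
time_s: 5.0
tool_pos: [0.5239, -0.4276, 0.0168]
tcp_rot: [2.603, 1.758, 0.0]
wrist_force: [-0.7, 0.4, 0.0]
finger_gap: 0.536
finger_force: 0.0
```

```bash
python3 - <<'E'
from workcell import ctrl
s=ctrl.read_state();print(s)
E
```

```text
{'time_s': 5.0, 'joint_pos': array([ 0.38470064,  0.90007119,  0.50270818,  1.51715606, -0.52118944,
        0.86030801,  0.68952277]), 'dq': array([ 0.00172406,  0.00066142, -0.00089452, -0.00052765, -0.00122657,
       -0.00142971,  0.00026503]), 'joint_torque': array([-6.36443889e-03, -5.05260444e+01,  7.42962107e+00, -1.22170722e+01,
       -3.05188238e-02,  6.20963587e-02, -2.50397434e-04]), 'tool_pos': array([ 0.52392729, -0.42759048,  0.0167642 ]), 'tcp_rot': array([2.60334216e+00, 1.75831545e+00, 5.46073563e-05]), 'wrist_force': array([-0.72045502,  0.40747387,  0.02126903]), 'torque': array([-0.05967336,  0.08104722,  0.01390641]), 'finger_force': 0.0, 'finger_gap': 0.536296303889845}
```

apply_moves --rows '[0, 0, 0, 0, 0, 0, 255, 0, 0, 0, 0, 0, 0, 255, 0, 0, 0, 0, 0, 0, 255, 0, 0, -0.02, 0, 0, 0, 255, 0, 0, -0.06, 0, 0, 0, 255, 0, 0, -0.11, 0, 0, 0, 255, 0, 0, -0.16, 0, 0, 0, 255, 0, 0, -0.21, 0, 0, 0, 255, 0, 0, -0.26, 0, 0, 0, 255, 0, 0, -0.3, 0, 0, 0, 255]'

```text
time_s: 6.0
tool_pos: [0.5239, -0.428, 0.3204]
tcp_rot: [2.601, 1.756, 0.001]
wrist_force: [0.6, 0.1, 0.1]
finger_gap: -0.0
finger_force: 0.0
```

```bash
cat >> h.py <<'E'
def Rclamp(cols): # tool axes x,y given in clamp frame -> world R
    R,t=clampT(np.load("clamp.npy")); x,y=[np.array(c,float) for c in cols]; M=np.stack([x,y,np.cross(x,y)],1); return R@M
def Pw(p): R,t=clampT(np.load("clamp.npy")); return R@np.array(p)+t
E
python3 - <<'E'
from h import *
from workcell import ctrl
s=ctrl.read_state();print(s["time_s"],s["tool_pos"],s["finger_gap"],s["finger_force"],s["joint_pos"].round(2))
# x of clamp: deck measured center 123.5; edge pivot
ph=np.radians(12);c,sn=np.cos(ph),np.sin(ph)
R=Rclamp(([0,1,0],[c,0,-sn]))
up=np.array([sn,0,c])
# TCP: block frame 17mm above underside, centre in x, 27 along +y
edge=np.array([.1465,.0255+.027,.060])
tcp=edge-.0225*np.array([c,0,-sn])+.017*up
print("tcp clamp",tcp, Pw(tcp))
for n,p,w in (("way",[.50,-.08,.33],None),("hover",Pw(tcp+[0.02,0,.15]),R),("pre",Pw(tcp+[0,0,.012]),R),("place",Pw(tcp),R)):
    d,r=rel(s,p,R);print(n,p,d.round(4),r.round(1))
E
```

```text
6.0 [ 0.52386587 -0.42800063  0.32041525] -0.0002780479162501112 0.0 [ 0.35  0.65  0.63  1.13 -0.37  1.47  0.54]
tcp clamp [0.12802618 0.0525     0.08130652] [0.35807739 0.28887022 0.08130652]
way [0.5, -0.08, 0.33] [ 0.3139 -0.1521 -0.0105] [   6.7  -13.  -125.8]
hover [0.35311877 0.30824578 0.23130652] [ 0.6193 -0.4337  0.0868] [   6.7  -13.  -125.8]
pre [0.35807739 0.28887022 0.09330652] [ 0.6034 -0.4223  0.2249] [   6.7  -13.  -125.8]
place [0.35807739 0.28887022 0.08130652] [ 0.6034 -0.4223  0.2369] [   6.7  -13.  -125.8]
```

```bash
python3 - <<'E'
from h import *
s=snap("wrist","w3")
E
```

```text
(no output)
```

View pics/w3.png

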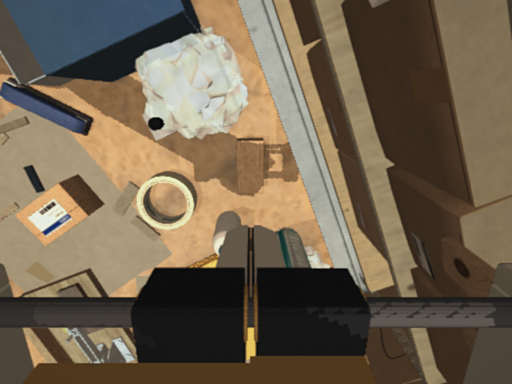

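```bash
python3 - <<'E'
from h import *
z=load("w3");C=cloud(z);v,u=np.mgrid[:384,:512]
k=(u>225)&(u<290)&(v>125)&(v<205)&(abs(C[...,2]-.0367)<.003)
m=cv2.morphologyEx(k.astype(np.uint8),cv2.MORPH_OPEN,np.ones((5,5)))
n,l,st,_=cv2.connectedComponentsWithStats(m);i=1+st[1:,4].argmax();m=l==i
P=C[m];r=cv2.minAreaRect(P[:,:2].astype(np.float32));print("block",m.sum(),P.mean(0),r,st[i])
T=np.array([.5239,-.428,.3204])
for X in (T,[.5239,-.428,.036],[.5239,-.428,.0]):
    c=z["R"]@X+z["t"];print(c[:2]/c[2]*z["f"]+[z["cx"],z["cy"]])
E
```

```text
block 1333 [ 0.51559606 -0.44980775  0.0367266 ] ((0.5151592493057251, -0.4528629183769226), (0.08883321285247803, 0.04393887147307396), 67.75701904296875) [ 237  140   27   53 1333]
[249.55774639 222.70956874]
[249.33736023 151.06278472]
[249.32610597 147.40406338]
```

apply_moves --rows '[0, 0, 0.05, 0, 0, 0, 0, 0, 0, 0.1, 0, 0, 0, 0, 0, 0, 0.15, 0, 0, 0, 0, 0, 0, 0.2, 0, 0, 0, 0, 0, 0, 0.23, 0, 0, 0, 0, 0, 0, 0.24, 0, 0, 0, 0, 0, 0, 0.24, 0, 0, 0, 0, 0, 0, 0.24, 0, 0, 0, 0, 0, 0, 0.24, 0, 0, 0, 0, 0, 0, 0.24, 0, 0, 0, 0, 0, 0, 0.24, 0, 0, 0, 0, 0, 0, 0.28, 0, 0, 0, 0, 0, 0, 0.31, 0, 0, 0, 0, 0, 0, 0.31, 0, 0, 0, 0]'

```text
time_s: 7.45
tool_pos: [0.5217, -0.4245, 0.0026]
tcp_rot: [-2.596, -1.754, 0.002]
wrist_force: [-0.1, 1.4, -0.2]
finger_gap: 0.999
finger_force: 0.0
```

apply_moves --rows '[0, 0, 0, 0, 0, 0, 255, 0, 0, 0, 0, 0, 0, 255, 0, 0, 0, 0, 0, 0, 255, 0, 0, 0, 0, 0, 0, 255, 0, 0, 0, 0, 0, 0, 255, 0, 0, 0, 0, 0, 0, 255, 0, 0, 0, 0, 0, 0, 255, 0, 0, 0, 0, 0, 0, 255]' --grip_force 40

```text
time_s: 8.25
tool_pos: [0.524, -0.4276, 0.0069]
tcp_rot: [2.603, 1.758, 0.0]
wrist_force: [0.1, -0.0, 0.9]
finger_gap: 0.478
finger_force: 40.0
```

apply_moves --rows '[0, 0, -0.01, 0, 0, 0, 255, 0, 0, -0.04, 0, 0, 0, 255, 0, 0, -0.09, 0, 0, 0, 255, 0, 0, -0.14, 0, 0, 0, 255, 0, 0, -0.19, 0, 0, 0, 255, 0, 0, -0.24, 0, 0, 0, 255, 0, 0, -0.29, 0, 0, 0, 255, 0, 0, -0.31, 0, 0, 0, 255]'

```text
time_s: 9.05
tool_pos: [0.5242, -0.4294, 0.3235]
tcp_rot: [2.596, 1.753, 0.002]
wrist_force: [-0.2, -0.2, -0.8]
finger_gap: 0.476
finger_force: 40.0
```

```bash
python3 - <<'E'
from h import *
from workcell import ctrl
s=ctrl.read_state();print(s["time_s"],s["tool_pos"],s["finger_gap"],s["finger_force"],s["joint_pos"].round(2))
ph=np.radians(13);c,sn=np.cos(ph),np.sin(ph)
R=Rclamp(([0,1,0],[c,0,-sn]))
up=np.array([sn,0,c])
edge=np.array([.1462,.0255+.027,.060])
tcp=edge-.0225*np.array([c,0,-sn])+.0069*up
print("tcp clamp",tcp, Pw(tcp)); np.savez("place.npz",tcp=tcp,R=R)
for n,p in (("way",[.50,-.08,.33]),("hover",Pw(tcp+[0.02,0,.15])),("pre",Pw(tcp+[0,0,.012]))):
    d,r=rel(s,p,R);print(n,np.round(p,3),d.round(4),r.round(1))
E
```

```text
9.05 [ 0.52422841 -0.4293583   0.323458  ] 0.4763032658664745 39.99568462371826 [ 0.35  0.64  0.64  1.13 -0.37  1.47  0.54]
tcp clamp [0.12582884 0.0525     0.07178455] [0.35862217 0.28674149 0.07178455]
way [ 0.5  -0.08  0.33] [ 0.315  -0.153  -0.0092] [   7.3  -13.6 -125.7]
hover [0.354 0.306 0.222] [ 0.6188 -0.4339  0.0954] [   7.3  -13.6 -125.7]
pre [0.359 0.287 0.084] [ 0.6033 -0.4233  0.2335] [   7.3  -13.6 -125.7]
```

apply_moves --rows '[0.1, -0.04, 0, 0, 0, -8, 255, 0.315, -0.153, -0.01, 4, -7, -70, 255, 0.315, -0.153, -0.01, 4, -7, -70, 255, 0.315, -0.153, -0.01, 4, -7, -70, 255, 0.315, -0.153, -0.01, 4, -7, -70, 255, 0.315, -0.153, -0.01, 4, -7, -70, 255, 0.315, -0.153, -0.01, 4, -7, -70, 255, 0.619, -0.434, 0.02, 7.3, -13.6, -125.7, 255, 0.619, -0.434, 0.02, 7.3, -13.6, -125.7, 255, 0.619, -0.434, 0.02, 7.3, -13.6, -125.7, 255, 0.619, -0.434, 0.02, 7.3, -13.6, -125.7, 255, 0.619, -0.434, 0.02, 7.3, -13.6, -125.7, 255, 0.619, -0.434, 0.02, 7.3, -13.6, -125.7, 255, 0.619, -0.434, 0.02, 7.3, -13.6, -125.7, 255, 0.619, -0.434, 0.02, 7.3, -13.6, -125.7, 255, 0.619, -0.434, 0.06, 7.3, -13.6, -125.7, 255, 0.619, -0.434, 0.095, 7.3, -13.6, -125.7, 255, 0.619, -0.434, 0.095, 7.3, -13.6, -125.7, 255, 0.619, -0.434, 0.095, 7.3, -13.6, -125.7, 255]'

```text
time_s: 10.95
tool_pos: [0.353, 0.308, 0.2224]
tcp_rot: [-0.386, 3.077, -0.34]
wrist_force: [1.5, 0.3, -0.0]
finger_gap: 0.475
finger_force: 40.0
```

```bash
cat > pl.py <<'E'
from h import *
from workcell import ctrl
s=ctrl.read_state();print(s["time_s"],s["tool_pos"],s["finger_gap"],s["finger_force"],s["joint_pos"].round(2),s["dq"].round(2),s["wrist_force"].round(1))
f=np.load("place.npz");tcp,R=f["tcp"],f["R"]
Rc,t=clampT(np.load("clamp.npy"));print("clamp TCP",((s["tool_pos"]-t)@Rc).round(4))
for n,p in (("pre",Pw(tcp+[0,0,.012])),("place",Pw(tcp))):
    d,r=rel(s,p,R);print(n,np.round(p,3),d.round(4),r.round(1))
E
python3 pl.py
```

```text
10.95 [0.35297821 0.30802947 0.22237205] 0.474852747463627 39.99667167663574 [-0.88  0.37 -0.01  1.8   0.2   1.11  0.83] [ 0.01 -0.03  0.   -0.04 -0.   -0.01 -0.  ] [ 1.5  0.3 -0. ]
clamp TCP [0.1479 0.0527 0.2224]
pre [0.359 0.287 0.084] [-0.0009  0.0086  0.1401] [ 0.4 -0.3 -0. ]
place [0.359 0.287 0.072] [-0.001   0.0112  0.1518] [ 0.4 -0.3 -0. ]
```

apply_moves --rows '[0, 0.003, 0.05, 0.4, -0.3, 0, 255, 0, 0.006, 0.09, 0.4, -0.3, 0, 255, -0.001, 0.008, 0.12, 0.4, -0.3, 0, 255, -0.001, 0.0086, 0.14, 0.4, -0.3, 0, 255, -0.001, 0.0086, 0.14, 0.4, -0.3, 0, 255, -0.001, 0.0086, 0.14, 0.4, -0.3, 0, 255]'

```text
time_s: 11.55
tool_pos: [0.3599, 0.2886, 0.0849]
tcp_rot: [-0.385, 3.067, -0.343]
wrist_force: [-0.7, 0.2, -1.4]
finger_gap: 0.479
finger_force: 40.0
```

```bash
python3 pl.py
```

```text
11.55 [0.3599048  0.28855691 0.08494023] 0.47892512499671963 39.99697387218475 [-0.87  0.55  0.02  2.    0.26  0.74  0.76] [-0.01 -0.02 -0.01 -0.01 -0.   -0.01 -0.  ] [-0.7  0.2 -1.4]
clamp TCP [0.1273 0.0508 0.0849]
pre [0.359 0.287 0.084] [ 0.0017 -0.0012  0.0014] [ 0.2  0.2 -0.1]
place [0.359 0.287 0.072] [0.0017 0.0015 0.0131] [ 0.2  0.2 -0.1]
```

apply_moves --rows '[0.001, 0, 0.006, 0.2, 0.2, 0, 255, 0.0015, 0.001, 0.01, 0.2, 0.2, 0, 255, 0.0015, 0.001, 0.013, 0.2, 0.2, 0, 255, 0.0015, 0.001, 0.013, 0.2, 0.2, 0, 255, 0.0015, 0.001, 0.013, 0.2, 0.2, 0, 255]'

```text
time_s: 12.05
tool_pos: [0.3573, 0.2862, 0.0714]
tcp_rot: [-0.388, 3.071, -0.351]
wrist_force: [-1.1, -0.1, 7.0]
finger_gap: 0.481
finger_force: 40.0
```

```bash
python3 pl.py
```

```text
12.05 [0.35730085 0.28617514 0.07143718] 0.48101341030739925 40.00150680541992 [-0.87  0.57  0.02  2.01  0.27  0.71  0.75] [ 0.  0. -0.  0. -0.  0.  0.] [-1.1 -0.1  7. ]
clamp TCP [0.1256 0.0539 0.0714]
pre [0.359 0.287 0.084] [-0.0014 -0.0026 -0.0121] [-0.  -0.1  0.1]
place [0.359 0.287 0.072] [-0.0014  0.0001 -0.0004] [-0.  -0.1  0.1]
```

apply_moves --rows '[0, 0, 0, 0, 0, 0, 70, 0, 0, 0, 0, 0, 0, 70, 0, 0, 0, 0, 0, 0, 70, 0, 0, 0, 0, 0, 0, 70, 0, 0, 0, 0, 0, 0, 70, 0, 0, 0, 0, 0, 0, 70, 0, 0, -0.02, 0, 0, 0, 70, 0, 0, -0.06, 0, 0, 0, 70, 0, 0, -0.11, 0, 0, 0, 70, 0, 0, -0.16, 0, 0, 0, 70, 0, 0, -0.18, 0, 0, 0, 70, 0, 0, -0.18, 0, 0, 0, 70]'

```text
time_s: 13.25
tool_pos: [0.3486, 0.3274, 0.2485]
tcp_rot: [-0.388, 3.068, -0.344]
wrist_force: [-0.1, 0.9, -1.0]
finger_gap: 0.725
finger_force: 0.0
```

```bash
cat > blk.py <<'E'
from h import *
import sys
s=snap("wrist",sys.argv[1]);print(s["time_s"],s["tool_pos"],s["wrist_force"].round(1),s["joint_pos"].round(2))
z=load(sys.argv[1]);C=cloud(z);R,t=clampT(np.load("clamp.npy"));Q=(C-t)@R
m=(z["d"]>0)&(abs(Q[...,2]-.097)<.006)&(abs(Q[...,0]-.124)<.05)&(Q[...,1]>-.06)&(Q[...,1]<.08)&(z["p"][...,0].astype(int)-z["p"][...,2]>25)
P=Q[m];print(m.sum());
if m.sum()>20: print(P.mean(0),cv2.minAreaRect(P[:,:2].astype(np.float32)),np.polyfit(P[:,0],P[:,2],1),np.polyfit(P[:,1],P[:,2],1))
E
python3 blk.py w4
```

```text
13.25 [0.34858095 0.32737275 0.24846206] [-0.1  0.9 -1. ] [-0.91  0.37 -0.02  1.73  0.2   1.19  0.81]
2525
[0.12778736 0.02687046 0.09648329] ((0.12608642876148224, 0.009906541556119919), (0.12352587282657623, 0.04509604349732399), 87.09842681884766) [-0.00576554  0.09722005] [0.01121131 0.09618204]
```

View pics/w4.png

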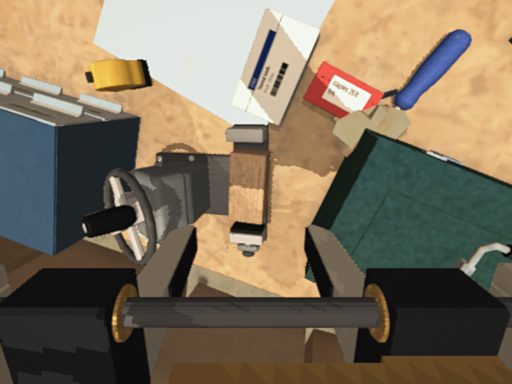

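```bash
python3 - <<'E'
from h import *
z=load("w4");C=cloud(z);R,t=clampT(np.load("clamp.npy"));Q=(C-t)@R
m=(z["d"]>0)&(abs(Q[...,2]-.0965)<.003)&(abs(Q[...,0]-.124)<.05)&(Q[...,1]>-.028)&(Q[...,1]<.079)
m=cv2.morphologyEx(m.astype(np.uint8),cv2.MORPH_OPEN,np.ones((5,5)))>0
P=Q[m];print(m.sum(),P.min(0),P.max(0),cv2.minAreaRect(P[:,:2].astype(np.float32)))
k=(z["d"]>0)&(abs(Q[...,2]-.092)<.003)&(abs(Q[...,0]-.124)<.05)&(Q[...,1]>.08)&(Q[...,1]<.12);print("fixed jaw",Q[k].min(0),Q[k].max(0))
H=(Q-[0,0,.15])@Rh; k=(z["d"]>0)&(H[...,2]>.02)&(H[...,2]<.07)&(np.hypot(H[...,0],H[...,1])<.07)
print("handle",k.sum(),H[k].min(0),H[k].max(0),H[k].mean(0)); kk=k&(H[...,2]>.058);print(H[kk].min(0),H[kk].max(0),H[kk].mean(0))
from workcell import ctrl
s=ctrl.read_state()
a=np.array([-.5,0,c30]);
# tool for crank: z=-axis; y=+-clamp y
for sg in(1,-1):
    y=np.array([0,sg,0.]);x=np.cross(y,-a)
    Rt=Rclamp((x,y))
    for psi in(32,):
        p=np.radians(psi)
        hp=np.array([0,0,.15])+Rh@np.array([.04*np.cos(p),.04*np.sin(p),.042-.0188])
        for up in(.10,0): print(sg,up,x,[q.round(4) for q in rel(s,Pw(hp+a*up),Rt)],Pw(hp+a*up))
E
```

```text
2401 [ 0.10394114 -0.01888549  0.09368781] [0.15154751 0.07240187 0.09912035] ((0.12692126631736755, 0.02637779712677002), (0.09045659005641937, 0.04509604349732399), 87.09842681884766)
fixed jaw [0.10124958 0.08424608 0.08901931] [0.14632306 0.10018034 0.09471468]
handle 1161 [0.03020676 0.00764012 0.0200272 ] [0.05023396 0.0305501  0.06298966] [0.04419436 0.0214363  0.04341472]
[0.03020676 0.00862753 0.05800586] [0.04799523 0.02905819 0.06298966] [0.04183507 0.02023135 0.06085658]
1 0.1 [-0.8660254  0.        -0.5      ] [array([-0.0319, -0.1995,  0.0179]), array([-33.5599, -33.6961, -85.3424])] [0.42813389 0.14138565 0.27365529]
1 0 [-0.8660254  0.        -0.5      ] [array([-0.0321, -0.1312,  0.0911]), array([-33.5599, -33.6961, -85.3424])] [0.41573736 0.18982454 0.18705275]
-1 0.1 [0.8660254 0.        0.5      ] [array([-0.0319, -0.1995,  0.0179]), array([-33.7   ,  33.5638,  85.3902])] [0.42813389 0.14138565 0.27365529]
-1 0 [0.8660254 0.        0.5      ] [array([-0.0321, -0.1312,  0.0911]), array([-33.7   ,  33.5638,  85.3902])] [0.41573736 0.18982454 0.18705275]
```

apply_moves --rows '[0, 0, -0.05, 0, 0, 0, 70, -0.032, -0.1, -0.05, -17, 17, 43, 70, -0.032, -0.1, -0.05, -17, 17, 43, 70, -0.032, -0.1, -0.05, -17, 17, 43, 70, -0.032, -0.1, -0.05, -17, 17, 43, 70, -0.032, -0.1, -0.05, -17, 17, 43, 70, -0.032, -0.2, -0.02, -33.7, 33.6, 85.4, 70, -0.032, -0.2, -0.02, -33.7, 33.6, 85.4, 70, -0.032, -0.2, -0.02, -33.7, 33.6, 85.4, 70, -0.032, -0.2, -0.02, -33.7, 33.6, 85.4, 70, -0.032, -0.2, 0.018, -33.7, 33.6, 85.4, 70, -0.032, -0.2, 0.018, -33.7, 33.6, 85.4, 70, -0.032, -0.2, 0.018, -33.7, 33.6, 85.4, 70, -0.032, -0.2, 0.018, -33.7, 33.6, 85.4, 70]'

```text
time_s: 14.7
tool_pos: [0.4272, 0.1394, 0.2721]
tcp_rot: [-1.655, -2.124, -0.436]
wrist_force: [-0.2, 0.5, -0.0]
finger_gap: 0.725
finger_force: 0.0
```

```bash
cat > cr.py <<'E'
from h import *
from workcell import ctrl
import sys
s=ctrl.read_state();print(s["time_s"],s["tool_pos"],s["finger_gap"],s["finger_force"],s["joint_pos"].round(2),s["wrist_force"].round(1))
a=np.array([-.5,0,c30]);R,t=clampT(np.load("clamp.npy"))
Rt=Rclamp(([c30,0,.5],[0,-1,0]))
H=((s["tool_pos"]-t)@R-[0,0,.15])@Rh
print("TCP in hub mm",(H*1e3).round(1),"psi",np.degrees(np.arctan2(H[1],H[0])),"rot err",rel(s,s["tool_pos"],Rt)[1].round(1))
def tgt(psi,h,r=.04):
    p=np.radians(psi); return Pw(np.array([0,0,.15])+Rh@np.array([r*np.cos(p),r*np.sin(p),h]))
for arg in sys.argv[1:]:
    v=[float(q) for q in arg.split(",")]
    d,w=rel(s,tgt(*v),Rt);print(arg,d.round(4),w.round(1))
E
python3 - <<'E'
from h import *
s=snap("wrist","w5")
z=load("w5");C=cloud(z);R,t=clampT(np.load("clamp.npy"));H=((C-t)@R-[0,0,.15])@Rh
r=np.hypot(H[...,0],H[...,1]);k=(z["d"]>0)&(H[...,2]>.02)&(H[...,2]<.07)&(r<.065)&(r>.018)
for lo in(.02,.03,.04,.05,.059):
    m=k&(H[...,2]>lo)&(H[...,2]<lo+.01)
    if m.sum()>5: print(lo,m.sum(),H[m].min(0),H[m].max(0))
on=(z["d"]>0)&(abs(H[...,2]-.01)<.003)&(r>.045)&(r<.07);P=H[on][:,:2]
if on.sum()>50: 
    o=P[r[on]>.0]; c,rad=cv2.minEnclosingCircle(o.astype(np.float32));print("rim",on.sum(),c,rad)
E
python3 cr.py 29,0.025
```

```text
0.02 39 [0.03843914 0.00747189 0.02093134] [0.04803048 0.02970373 0.02996084]
0.03 56 [0.03862409 0.00598462 0.03012291] [0.04849621 0.02949439 0.039941  ]
0.04 79 [0.03840293 0.00620117 0.04062127] [0.04827532 0.02935279 0.04980657]
0.05 104 [0.02707491 0.00666515 0.05003017] [0.04752825 0.02902458 0.05998717]
0.059 433 [0.02531486 0.00708359 0.05910042] [0.04717142 0.02799099 0.06416234]
rim 2291 (0.0003343943681102246, 0.0003126027586404234) 0.05843678116798401
14.75 [0.42779285 0.14036947 0.27281852] 0.7226593822182711 0.0 [-0.24  0.31  0.33  1.88 -0.63  1.23  0.63] [-0.9 -0.6  0.4]
TCP in hub mm [ 32.7  21.8 122.9] psi 33.64516132204745 rot err [-0.2  0.1 -0.1]
29,0.025 [0.0024 0.0027 0.0979] [-0.2  0.1 -0.1]
```

View pics/w5.png

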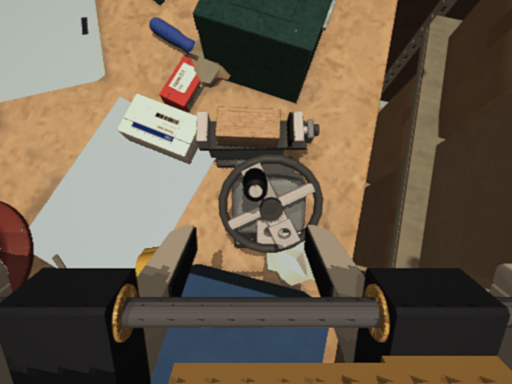

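apply_moves --rows '[0.0033, 0.0044, 0.03, -0.2, 0.1, 0, 70, 0.0033, 0.0044, 0.06, -0.2, 0.1, 0, 70, 0.0033, 0.0044, 0.085, -0.2, 0.1, 0, 70, 0.0033, 0.0044, 0.098, -0.2, 0.1, 0, 70, 0.0033, 0.0044, 0.098, -0.2, 0.1, 0, 130, 0.0033, 0.0044, 0.098, -0.2, 0.1, 0, 255, 0.0033, 0.0044, 0.098, -0.2, 0.1, 0, 255, 0.0033, 0.0044, 0.098, -0.2, 0.1, 0, 255, 0.0033, 0.0044, 0.098, -0.2, 0.1, 0, 255, 0.0033, 0.0044, 0.098, -0.2, 0.1, 0, 255, 0.0033, 0.0044, 0.098, -0.2, 0.1, 0, 255, 0.0033, 0.0044, 0.098, -0.2, 0.1, 0, 255, 0.0033, 0.0044, 0.098, -0.2, 0.1, 0, 255]' --grip_force 20

```text
time_s: 16.05
tool_pos: [0.4188, 0.1912, 0.1902]
tcp_rot: [-1.654, -2.125, -0.444]
wrist_force: [-2.1, -2.1, 5.1]
finger_gap: 0.232
finger_force: 20.1
```

```bash
python3 cr.py; python3 - <<'E'
import numpy as np
# offsets in tool frame relative to start psi0 for circle (tool x=hub x, tool y=-hub y)
for p0,seq in((25.8,range(16,-365,-10)),):
    for p in seq:
        a,b=np.radians(p0),np.radians(p); print(p,round(.04*(np.cos(b)-np.cos(a)),4),round(-.04*(np.sin(b)-np.sin(a)),4))
E
```

```text
16.05 [0.41883276 0.19119324 0.19016587] 0.2323387547640957 20.111163982292055 [-0.3   0.41  0.27  2.02 -0.76  1.    0.71] [-2.1 -2.1  5.1]
TCP in hub mm [36.  17.9 25.6] psi 26.408805472569746 rot err [ 0.  -0.  -0.1]
16 0.0024 0.0064
6 0.0038 0.0132
-4 0.0039 0.0202
-14 0.0028 0.0271
-24 0.0005 0.0337
-34 -0.0029 0.0398
-44 -0.0072 0.0452
-54 -0.0125 0.0498
-64 -0.0185 0.0534
-74 -0.025 0.0559
-84 -0.0318 0.0572
-94 -0.0388 0.0573
-104 -0.0457 0.0562
-114 -0.0523 0.054
-124 -0.0584 0.0506
-134 -0.0638 0.0462
-144 -0.0684 0.0409
-154 -0.072 0.0349
-164 -0.0745 0.0284
-174 -0.0758 0.0216
-184 -0.0759 0.0146
-194 -0.0748 0.0077
-204 -0.0726 0.0011
-214 -0.0692 -0.005
-224 -0.0648 -0.0104
-234 -0.0595 -0.015
-244 -0.0535 -0.0185
-254 -0.047 -0.021
-264 -0.0402 -0.0224
-274 -0.0332 -0.0225
-284 -0.0263 -0.0214
-294 -0.0197 -0.0191
-304 -0.0136 -0.0158
-314 -0.0082 -0.0114
-324 -0.0037 -0.0061
-334 -0.0001 -0.0001
-344 0.0024 0.0064
-354 0.0038 0.0132
-364 0.0039 0.0202
```

apply_moves --rows '[0.0024, 0.0064, 0, 0, 0, 0, 255, 0.0038, 0.0132, 0, 0, 0, 0, 255, 0.0039, 0.0202, 0, 0, 0, 0, 255, 0.0028, 0.0271, 0, 0, 0, 0, 255, 0.0005, 0.0337, 0, 0, 0, 0, 255, -0.0029, 0.0398, 0, 0, 0, 0, 255, -0.0072, 0.0452, 0, 0, 0, 0, 255, -0.0125, 0.0498, 0, 0, 0, 0, 255, -0.0185, 0.0534, 0, 0, 0, 0, 255, -0.025, 0.0559, 0, 0, 0, 0, 255, -0.0318, 0.0572, 0, 0, 0, 0, 255, -0.0388, 0.0573, 0, 0, 0, 0, 255, -0.0457, 0.0562, 0, 0, 0, 0, 255, -0.0523, 0.054, 0, 0, 0, 0, 255, -0.0584, 0.0506, 0, 0, 0, 0, 255, -0.0638, 0.0462, 0, 0, 0, 0, 255, -0.0684, 0.0409, 0, 0, 0, 0, 255, -0.072, 0.0349, 0, 0, 0, 0, 255, -0.0745, 0.0284, 0, 0, 0, 0, 255, -0.0745, 0.0284, 0, 0, 0, 0, 255]'

```text
time_s: 18.05
tool_pos: [0.4641, 0.1366, 0.1531]
tcp_rot: [-1.655, -2.126, -0.448]
wrist_force: [0.5, 0.8, 4.1]
finger_gap: 0.24
finger_force: 20.1
```

```bash
python3 cr.py; python3 - <<'E'
import numpy as np
for p in range(-174,-361,-10):
        a,b=np.radians(-164),np.radians(p); print(f"{.04*(np.cos(b)-np.cos(a)):.4f}, {-.04*(np.sin(b)-np.sin(a)):.4f}, 0, 0, 0, 0, 255,",p)
E
```

```text
18.05 [0.46405146 0.136638   0.15306813] 0.24027607729432882 20.077073516458768 [-0.17  0.52  0.27  1.95 -0.76  1.03  0.84] [0.5 0.8 4.1]
TCP in hub mm [-38.1 -12.4  25.5] psi -161.9270596162611 rot err [ 0.3 -0.1 -0.1]
-0.0013, -0.0068, 0, 0, 0, 0, 255, -174
-0.0015, -0.0138, 0, 0, 0, 0, 255, -184
-0.0004, -0.0207, 0, 0, 0, 0, 255, -194
0.0019, -0.0273, 0, 0, 0, 0, 255, -204
0.0053, -0.0334, 0, 0, 0, 0, 255, -214
0.0097, -0.0388, 0, 0, 0, 0, 255, -224
0.0149, -0.0434, 0, 0, 0, 0, 255, -234
0.0209, -0.0470, 0, 0, 0, 0, 255, -244
0.0274, -0.0495, 0, 0, 0, 0, 255, -254
0.0343, -0.0508, 0, 0, 0, 0, 255, -264
0.0412, -0.0509, 0, 0, 0, 0, 255, -274
0.0481, -0.0498, 0, 0, 0, 0, 255, -284
0.0547, -0.0476, 0, 0, 0, 0, 255, -294
0.0608, -0.0442, 0, 0, 0, 0, 255, -304
0.0662, -0.0398, 0, 0, 0, 0, 255, -314
0.0708, -0.0345, 0, 0, 0, 0, 255, -324
0.0744, -0.0286, 0, 0, 0, 0, 255, -334
0.0769, -0.0221, 0, 0, 0, 0, 255, -344
0.0782, -0.0152, 0, 0, 0, 0, 255, -354
```

apply_moves --rows '[-0.0013, -0.0068, 0, 0, 0, 0, 255, -0.0015, -0.0138, 0, 0, 0, 0, 255, -0.0004, -0.0207, 0, 0, 0, 0, 255, 0.0019, -0.0273, 0, 0, 0, 0, 255, 0.0053, -0.0334, 0, 0, 0, 0, 255, 0.0097, -0.0388, 0, 0, 0, 0, 255, 0.0149, -0.0434, 0, 0, 0, 0, 255, 0.0209, -0.047, 0, 0, 0, 0, 255, 0.0274, -0.0495, 0, 0, 0, 0, 255, 0.0343, -0.0508, 0, 0, 0, 0, 255, 0.0412, -0.0509, 0, 0, 0, 0, 255, 0.0481, -0.0498, 0, 0, 0, 0, 255, 0.0547, -0.0476, 0, 0, 0, 0, 255, 0.0608, -0.0442, 0, 0, 0, 0, 255, 0.0662, -0.0398, 0, 0, 0, 0, 255, 0.0708, -0.0345, 0, 0, 0, 0, 255, 0.0744, -0.0286, 0, 0, 0, 0, 255, 0.0769, -0.0221, 0, 0, 0, 0, 255, 0.0783, -0.014, 0, 0, 0, 0, 255, 0.0785, -0.011, 0, 0, 0, 0, 255]'

```text
time_s: 20.05
tool_pos: [0.4317, 0.1981, 0.192]
tcp_rot: [-1.65, -2.124, -0.436]
wrist_force: [-2.1, -6.7, 8.4]
finger_gap: 0.241
finger_force: 20.3
```

apply_moves --rows '[0, 0, 0, 0, 0, 0, 255, 0, 0, 0, 0, 0, 0, 255]'

```text
time_s: 20.25
tool_pos: [0.432, 0.1981, 0.192]
tcp_rot: [-1.651, -2.124, -0.437]
wrist_force: [-1.5, -5.5, 6.7]
finger_gap: 0.237
finger_force: 20.2
```

```bash
python3 cr.py; cat > hole.py <<'E'
from h import *
import sys
n=sys.argv[1]; snap("wrist",n)
z=load(n);C=cloud(z);R,t=clampT(np.load("clamp.npy"));Q=(C-t)@R;H=(Q-[0,0,.15])@Rh
r=np.hypot(H[...,0],H[...,1]);g=(z["d"]>0)
# crossbar through hub: top face points r 20..52 on the hole side, excluding the spokes: print hole = points below the face
m=g&(H[...,2]<.006)&(np.hypot(H[...,0]+.036,H[...,1])<.010)
print("below-face pts",m.sum(),H[m].mean(0) if m.sum() else "")
b=g&(abs(H[...,2]-.010)<.003)&(np.hypot(H[...,0]+.036,H[...,1])<.016);print("face pts",b.sum(),H[b].mean(0) if b.sum() else "")
k=g&(H[...,2]>.055)&(H[...,2]<.066)&(r<.06)&(r>.02)
if k.sum()>5: lo,hi=H[k].min(0),H[k].max(0);c=(lo+hi)/2;print("handle top",k.sum(),c,np.degrees(np.arctan2(c[1],c[0])))
k=g&(abs(Q[...,2]-.088)<.006)&(abs(Q[...,0]-.124)<.03)&(Q[...,1]<-.015)&(Q[...,1]>-.06);print("pad side max y",Q[k][:,1].max() if k.sum() else None)
x0,y0=[(z["R"]@(Pw(np.array([0,0,.15])+Rh@np.array([-.036,0,.010])))+z["t"])][0][:2]/(z["R"]@(Pw(np.array([0,0,.15])+Rh@np.array([-.036,0,.010])))+z["t"])[2]*z["f"]+[z["cx"],z["cy"]]
print("nominal hole px",x0,y0)
E
python3 hole.py w6
```

```text
20.25 [0.43202836 0.19813745 0.19198103] 0.23667967196430362 20.201436355623628 [-0.3   0.42  0.26  1.98 -0.75  1.02  0.69] [-1.5 -5.5  6.7]
TCP in hub mm [39.9  3.4 25.5] psi 4.8085989265195535 rot err [-0.3 -0.1 -0.1]
below-face pts 59 [-0.04210756 -0.00237604 -0.00373253]
face pts 299 [-0.0265853  -0.00070901  0.0107837 ]
handle top 1540 [0.04057295 0.00258363 0.06050764] 3.6436028260325175
pad side max y -0.01506664014139681
nominal hole px 253.99265793707164 298.7513580166819
```

apply_moves --rows '[0, 0.0035, 0, 0, 0, 0, 255, 0, 0.004, 0, 0, 0, 0, 255, 0, 0.004, 0, 0, 0, 0, 255]'

```text
time_s: 20.6
tool_pos: [0.4351, 0.199, 0.192]
tcp_rot: [-1.65, -2.124, -0.436]
wrist_force: [-2.4, -6.2, 8.1]
finger_gap: 0.241
finger_force: 20.2
```

```bash
python3 cr.py
```

```text
20.6 [0.43507114 0.19903613 0.19201473] 0.24059375361249855 20.23236910786636 [-0.3   0.43  0.26  1.97 -0.75  1.03  0.68] [-2.4 -6.2  8.1]
TCP in hub mm [40.   0.2 25.4] psi 0.2619579480356763 rot err [-0.4 -0.1 -0.1]
```

apply_moves --rows '[0, 0, 0, 0, 0, 0, 150, 0, 0, 0, 0, 0, 0, 150, 0, 0, 0, 0, 0, 0, 150, 0, 0, 0, 0, 0, 0, 150, 0, 0, -0.03, 0, 0, 0, 150, 0, 0, -0.07, 0, 0, 0, 150, 0, 0, -0.1, 0, 0, 0, 150, 0, 0, -0.1, 0, 0, 0, 150]'

```text
time_s: 21.4
tool_pos: [0.4542, 0.1493, 0.2813]
tcp_rot: [-1.66, -2.129, -0.451]
wrist_force: [0.2, 0.0, 0.4]
finger_gap: 0.412
finger_force: 0.0
```

```bash
python3 cr.py; python3 hole.py w7; python3 - <<'E'
import cv2
i=cv2.imread("pics/w7.png");cv2.imwrite("pics/w7c.png",cv2.resize(i[80:330,150:400],(600,600),interpolation=cv2.INTER_CUBIC))
E
```

```text
21.4 [0.45417457 0.14929178 0.2813391 ] 0.4121581710922081 0.0 [-0.25  0.34  0.32  1.81 -0.64  1.25  0.6 ] [0.2 0.  0.4]
TCP in hub mm [ 38.8  -6.  129.3] psi -8.776345177237822 rot err [ 0.5  0.1 -0.1]
below-face pts 82 [-0.04202905  0.00087136 -0.00388849]
face pts 386 [-0.0360942   0.00016499  0.01069823]
handle top 444 [ 0.04064826 -0.00087104  0.05952265] -1.2275806296671063
pad side max y -0.015530634474561074
nominal hole px 243.87552776874765 239.4188696243001
```

View pics/w7c.png

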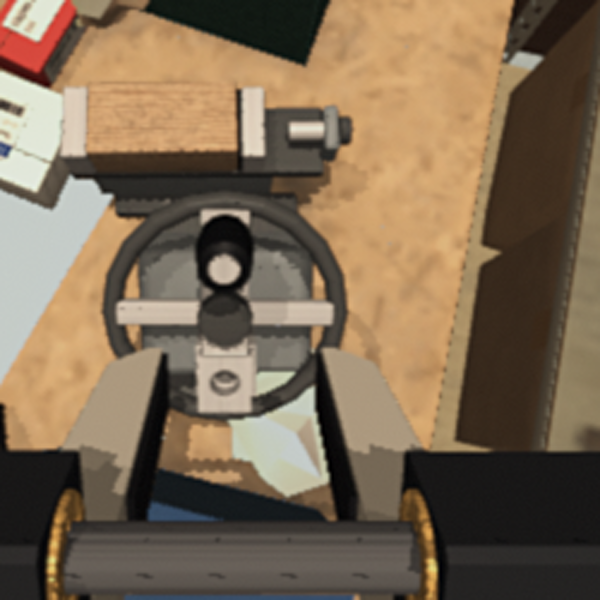

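```bash
python3 - <<'E'
from h import *
P=np.vstack([cloud(load(n))[load(n)["d"]>0] for n in("w2","w3","top","scene")])
pin=np.array([.4143,-.3318]);D=P[:,:2]-pin
k=(np.hypot(*D.T)<.13)&(P[:,2]<.25);P=P[k];D=D[k]
for az in range(0,180,15):
    a=np.radians(az);u=D@[np.cos(a),np.sin(a)];w=D@[-np.sin(a),np.cos(a)]
    out=[]
    for sg in(1,-1):
        m=(abs(w)<.010)&(sg*u>.016)&(sg*u<.045); out.append((np.percentile(P[m,2],98).round(3) if m.sum() else None,m.sum()))
    m=(abs(w)<.04)&(abs(u)<.097)&(np.hypot(u,w)>.02);out.append(P[m,2].max().round(3))
    print(az,out)
E
```

```text
0 [(np.float64(0.097), np.int64(531)), (np.float64(0.044), np.int64(317)), np.float64(0.104)]
15 [(np.float64(0.097), np.int64(542)), (np.float64(0.044), np.int64(308)), np.float64(0.104)]
30 [(np.float64(0.094), np.int64(542)), (np.float64(0.044), np.int64(341)), np.float64(0.104)]
45 [(np.float64(0.092), np.int64(559)), (np.float64(0.044), np.int64(383)), np.float64(0.173)]
60 [(np.float64(0.092), np.int64(566)), (np.float64(0.044), np.int64(419)), np.float64(0.178)]
75 [(np.float64(0.086), np.int64(532)), (np.float64(0.045), np.int64(418)), np.float64(0.178)]
90 [(np.float64(0.074), np.int64(464)), (np.float64(0.046), np.int64(394)), np.float64(0.178)]
105 [(np.float64(0.069), np.int64(336)), (np.float64(0.063), np.int64(327)), np.float64(0.178)]
120 [(np.float64(0.062), np.int64(324)), (np.float64(0.066), np.int64(337)), np.float64(0.174)]
135 [(np.float64(0.057), np.int64(353)), (np.float64(0.073), np.int64(450)), np.float64(0.17)]
150 [(np.float64(0.054), np.int64(338)), (np.float64(0.089), np.int64(516)), np.float64(0.102)]
165 [(np.float64(0.044), np.int64(319)), (np.float64(0.093), np.int64(514)), np.float64(0.102)]
```

```bash
python3 - <<'E'
from h import *
for n in("w2","top"):
    z=load(n);P=cloud(z)[z["d"]>0]
    st=.006 if n=="w2" else .008
    xs=np.arange(.366,.50,st);ys=np.arange(-.26,-.41,-st)
    print(n,"cols y:",(ys*1000).astype(int))
    for x in xs[::-1]:
        row=[]
        for y in ys:
            m=(abs(P[:,0]-x)<st/2)&(abs(P[:,1]-y)<st/2); row.append("%4d"%(1000*np.median(P[m,2])) if m.sum() else "   .")
        print(int(x*1000),"".join(row))
E
```

```text
w2 cols y: [-260 -266 -272 -278 -284 -290 -296 -302 -308 -314 -320 -326 -332 -338
 -344 -350 -356 -362 -368 -374 -380 -386 -392 -398 -404]
498   82  86  87  93  96  96  93  91  92 473 475 487  88  83  76  76  73  71  71  71  71   .   1   1   1
492   74  86  87  91  93  95  97  95  93 474 476 487  89  88  75  76  75  72  70  56  55   .   1   0   0
486   76  80  87  91  93  94  94  94 473 475 487  90  89  89  75  75  76  71  69  56  53   .   0   0   0
480   78  78  87  90  93  94  95  94 474 476 487  90  90  90  79  78  76  73  61  57   .   .   0   0   0
474   79  80  86  91  93  94  94 473 475 475  92  90  87  84  81  80  77  73  65  60   .   .   1   0   0
468   81  83  90  92  91  93  93 474 476  94  94  92  90  87  84  82  80  78  69  55   .   1   1   0   0
462   83  88  89  89  88  92 473 475 475  93  94  94  93  90  87  85  83  80  77  50  48   0   0   0   0
456   85  87  86  86  88  90 474 476  90  91  93  94  91  90  89  87  77  78  78   .   .   .   0   0   0
450   87  88  88  89 468 473 475 475  87  90  92  92  90  87  82  77  72  72  71   .   .   0   0   0   0
444   86  87  89
[... 2240 characters left out ...]
  71  64  65  66  60  64  44   0   1   4   5   2   1
422   22  39  51  59  60  66  68  70  75  76  73  51  41   3   4   0   0   1   2
414    8   2  23  29  24  42  41  62  57  76  72  42  45  -1   1   3   0  -3   2
406    0   0   2   4   4  -4  44  49  49  61  54  38  42   4   1   1   1   0   2
398    3  -3   0  -1   4   4   4  39  34  41  38  30  26   5   0   0   0   2   1
390    0   7  -3   2   7   0  -3   3  13  11   6   1   5   2   2   0  -1   3   2
382    3   3   4  -2   5   1   2   4   0   7   8   3   4   4   4  10   6   0   0
374    1   0   3   2   0   0   2   1   2   2   2   3   5   2   6   5   4   3   0
366    5   0   0   1   5  -1   0   1   1   4  -2   7   3   6   5   1   0   6   1
```

```bash
cat > plan.py <<'E'
from h import *
import itertools
P=np.vstack([cloud(load(n))[load(n)["d"]>0] for n in("w2","w3")]);pin=np.array([.4137,-.3325,.040])
D=np.hypot(P[:,0]-pin[0],P[:,1]-pin[1]);P=P[(D<.25)&(P[:,2]<.2)&(P[:,2]>-.01)&~((D<.0145)&(P[:,2]<.082))]
g=np.mgrid[.31:.531:.01,-.29:.0:.01].reshape(2,-1).T
zz=np.arange(0,.171,.01)
cab=np.vstack([np.c_[g,np.full(len(g),.17)]]+[np.c_[np.arange(.31,.53,.01),np.full(22,-.29),np.full(22,z)] for z in zz])
A=np.vstack([P,cab])
def inbox(Q,lo,hi): return np.all((Q>lo)&(Q<hi),1).sum()
best=[]
for al in range(100,260,5):      # tool y az (closing)
  for th in range(0,61,5):
    a,t=np.radians(al),np.radians(th)
    y=np.array([np.cos(a),np.sin(a),0]);l=np.array([y[1],-y[0],0]); l=l if l[1]<0 else -l
    z=-(np.cos(t)*np.array([0,0,1])+np.sin(t)*l);x=np.cross(y,z)
    R=np.stack([x,y,z],1)
    for h,o,gp in itertools.product((.024,.027,.030,.033),(-.004,0,.004),(.0188,.012)):
        # pin axis point at height h above collar passes tool point (o,0,-gp)
        T=pin+[0,0,h]-R@np.array([o,0,-gp])
        Q=(A-T)@R
        n=0
        for sg in(1,-1):
            lo=np.array([-.0085,.0125,-.10]);hi=np.array([.0085,.032,.001])
            if sg<0: lo[1],hi[1]=-hi[1],-lo[1]
            n+=inbox(Q,lo,hi)
        b=inbox(Q,[-.041,-.098,-.25],[.041,.098,-.0808])
        best.append((n+3*b,h,al,th,o,gp,n,b,T.round(4),x[2]))
best.sort(key=lambda q:(q[0],q[1]))
for q in best[:25]: print(q)
E
python3 plan.py
```

```text
Traceback (most recent call last):
  File "plan.py", line 7, in <module>
    cab=np.vstack([np.c_[g,np.full(len(g),.17)]]+[np.c_[np.arange(.31,.53,.01),np.full(22,-.29),np.full(22,z)] for z in zz])
                                                  ~~~~~^^^^^^^^^^^^^^^^^^^^^^^^^^^^^^^^^^^^^^^^^^^^^^^^^^^^^^^
ValueError: all the input array dimensions except for the concatenation axis must match exactly, but along dimension 0, the array at index 0 has size 23 and the array at index 1 has size 22
```

```bash
sed -i 's/np.arange(.31,.53,.01)/np.linspace(.31,.53,22)/' plan.py; python3 plan.py
```

```text
(np.int64(83), 0.033, 120, 60, 0.004, 0.012, np.int64(35), np.int64(16), array([ 0.4244, -0.3263,  0.0705]), np.float64(-0.8660254037844385))
(np.int64(93), 0.033, 125, 60, 0.004, 0.012, np.int64(63), np.int64(10), array([ 0.4239, -0.3254,  0.0705]), np.float64(-0.8660254037844386))
(np.int64(94), 0.033, 130, 60, 0.004, 0.012, np.int64(88), np.int64(2), array([ 0.4232, -0.3245,  0.0705]), np.float64(-0.8660254037844387))
(np.int64(98), 0.033, 160, 60, 0.004, 0.012, np.int64(98), np.int64(0), array([ 0.4179, -0.3209,  0.0705]), np.float64(-0.8660254037844386))
(np.int64(98), 0.033, 175, 60, 0.004, 0.012, np.int64(98), np.int64(0), array([ 0.4148, -0.3202,  0.0705]), np.float64(-0.8660254037844386))
(np.int64(99), 0.033, 135, 60, 0.004, 0.012, np.int64(99), np.int64(0), array([ 0.4225, -0.3237,  0.0705]), np.float64(-0.8660254037844386))
(np.int64(99), 0.033, 170, 60, 0.004, 0.012, np.int64(99), np.int64(0), array([ 0.4159, -0.3203,  0.0705]), np.float64(-0.8660254037844386))
(np.int64(103), 0.033, 140, 60, 0.004, 0.012, np.int64(103), np.int64(0), array([ 0.4217, -0.323 ,  0.0705]), n
[... 1760 characters left out ...]
), 0.033, 180, 60, 0.004, 0.012, np.int64(111), np.int64(0), array([ 0.4137, -0.3201,  0.0705]), np.float64(-0.8660254037844386))
(np.int64(112), 0.033, 145, 55, 0.004, 0.012, np.int64(112), np.int64(0), array([ 0.4207, -0.3226,  0.0694]), np.float64(-0.8191520442889917))
(np.int64(112), 0.033, 150, 55, 0.004, 0.012, np.int64(112), np.int64(0), array([ 0.4198, -0.322 ,  0.0694]), np.float64(-0.8191520442889918))
(np.int64(112), 0.033, 175, 55, 0.004, 0.012, np.int64(112), np.int64(0), array([ 0.4148, -0.3204,  0.0694]), np.float64(-0.8191520442889919))
(np.int64(113), 0.033, 155, 50, 0.004, 0.012, np.int64(113), np.int64(0), array([ 0.4187, -0.3218,  0.0684]), np.float64(-0.766044443118978))
```

```bash
cat > pin.py <<'E'
from h import *
from workcell import ctrl
s=ctrl.read_state();print(s["time_s"],s["tool_pos"],s["finger_gap"],s["finger_force"],s["joint_pos"].round(2),s["wrist_force"].round(1))
t=np.radians(5);R=np.array([[0,1,0],[np.cos(t),0,np.sin(t)],[np.sin(t),0,-np.cos(t)]])
up=-R[:,2]
T=np.array([.4137,-.3325,.067])-.0188*up
for h in(.20,.06,.03,0): d,w=rel(s,T+[0,0,h],R);print(h,T+[0,0,h],d.round(4),w.round(1))
E
python3 pin.py
```

```text
21.45 [0.452383   0.1507998  0.27949507] 0.41098824081109353 0.0 [-0.25  0.34  0.32  1.81 -0.64  1.25  0.6 ] [-0.5  0.2 -0.3]
0.2 [ 0.4137     -0.33086147  0.24827154] [-0.4118 -0.1552 -0.202 ] [ -4.1 -24.9  13.6]
0.06 [ 0.4137     -0.33086147  0.10827154] [-0.4817 -0.1557 -0.0808] [ -4.1 -24.9  13.6]
0.03 [ 0.4137     -0.33086147  0.07827154] [-0.4967 -0.1558 -0.0548] [ -4.1 -24.9  13.6]
0 [ 0.4137     -0.33086147  0.04827154] [-0.5117 -0.1559 -0.0288] [ -4.1 -24.9  13.6]
```

apply_moves --rows '[-0.2, -0.07, -0.12, -2, -12, 7, 150, -0.2, -0.07, -0.12, -2, -12, 7, 150, -0.3, -0.11, -0.16, -3, -20, 10, 150, -0.412, -0.155, -0.202, -4.1, -24.9, 13.6, 150, -0.412, -0.155, -0.202, -4.1, -24.9, 13.6, 150, -0.412, -0.155, -0.202, -4.1, -24.9, 13.6, 150, -0.412, -0.155, -0.202, -4.1, -24.9, 13.6, 150, -0.412, -0.155, -0.202, -4.1, -24.9, 13.6, 150, -0.412, -0.155, -0.202, -4.1, -24.9, 13.6, 150, -0.412, -0.155, -0.202, -4.1, -24.9, 13.6, 150, -0.412, -0.155, -0.202, -4.1, -24.9, 13.6, 150, -0.412, -0.155, -0.202, -4.1, -24.9, 13.6, 150, -0.412, -0.155, -0.202, -4.1, -24.9, 13.6, 150]'

```text
time_s: 22.75
tool_pos: [0.4143, -0.3276, 0.2462]
tcp_rot: [-2.168, -2.179, -0.094]
wrist_force: [0.1, 0.2, -0.5]
finger_gap: 0.416
finger_force: 0.0
```

```bash
python3 - <<'E'
from h import *
s=snap("wrist","w8")
z=load("w8");C=cloud(z)
d=(z["d"]>0)&(np.hypot(C[...,0]-.4137,C[...,1]+.3325)<.02)&(C[...,2]>.07)&(C[...,2]<.085)
c,r=cv2.minEnclosingCircle(C[d][:,:2].astype(np.float32));print(d.sum(),C[d].mean(0),c,r)
m=(z["d"]>0)&(abs(C[...,2]-.04)<.003)&(np.hypot(C[...,0]-.41,C[...,1]+.335)<.04);print(C[m].min(0),C[m].max(0))
E
python3 pin.py
```

```text
189 [ 0.41330201 -0.3314387   0.0763273 ] (0.41328001022338867, -0.3318723440170288) 0.009824620559811592
[ 0.39137278 -0.36336898  0.03755914] [ 0.43950387 -0.2977279   0.04283932]
22.8 [ 0.41447182 -0.32770946  0.24654762] 0.41097499628076445 0.0 [ 0.29  0.46  0.59  1.66 -0.33  1.19  0.98] [ 1.  -0.6 -0.1]
0.2 [ 0.4137     -0.33086147  0.24827154] [-0.003  -0.0008 -0.002 ] [-0.2 -0.1  0.3]
0.06 [ 0.4137     -0.33086147  0.10827154] [-0.0155 -0.0004  0.1374] [-0.2 -0.1  0.3]
0.03 [ 0.4137     -0.33086147  0.07827154] [-0.0181 -0.0003  0.1673] [-0.2 -0.1  0.3]
0 [ 0.4137     -0.33086147  0.04827154] [-0.0208 -0.0002  0.1972] [-0.2 -0.1  0.3]
```

apply_moves --rows '[-0.005, -0.0005, 0.05, -0.2, -0.1, 0.3, 150, -0.01, -0.0005, 0.1, -0.2, -0.1, 0.3, 150, -0.0135, -0.0005, 0.13, -0.2, -0.1, 0.3, 150, -0.016, -0.0005, 0.155, -0.2, -0.1, 0.3, 150, -0.017, -0.0005, 0.16, -0.2, -0.1, 0.3, 150, -0.0175, -0.0005, 0.165, -0.2, -0.1, 0.3, 150, -0.018, -0.0005, 0.171, -0.2, -0.1, 0.3, 150, -0.0182, -0.0005, 0.175, -0.2, -0.1, 0.3, 150]'

```text
time_s: 23.6
tool_pos: [0.4135, -0.3335, 0.0721]
tcp_rot: [-2.183, -2.177, -0.094]
wrist_force: [0.2, 0.3, 0.6]
finger_gap: 0.412
finger_force: 0.0
```

apply_moves --rows '[-0.0003, 0, 0.003, 0, 0, 0, 150, -0.0005, 0, 0.006, 0, 0, 0, 150, -0.0005, 0, 0.006, 0, 0, 0, 150]'

```text
time_s: 23.9
tool_pos: [0.4126, -0.3331, 0.0652]
tcp_rot: [-2.182, -2.174, -0.094]
wrist_force: [0.5, -0.2, 0.8]
finger_gap: 0.413
finger_force: 0.0
```

```bash
python3 pin.py
```

```text
23.9 [ 0.41261168 -0.33312416  0.0651726 ] 0.41285954729985114 0.0 [ 0.39  0.67  0.47  1.87 -0.5   0.78  1.15] [ 0.5 -0.2  0.8]
0.2 [ 0.4137     -0.33086147  0.24827154] [ 0.0179  0.0011 -0.1822] [ 0.   0.1 -0.2]
0.06 [ 0.4137     -0.33086147  0.10827154] [ 0.0059  0.0011 -0.0427] [ 0.   0.1 -0.2]
0.03 [ 0.4137     -0.33086147  0.07827154] [ 0.0034  0.0011 -0.0129] [ 0.   0.1 -0.2]
0 [ 0.4137     -0.33086147  0.04827154] [0.0008 0.0011 0.017 ] [ 0.   0.1 -0.2]
```

apply_moves --rows '[0.001, 0.0007, 0.004, 0, 0, 0, 150, 0.0015, 0.0007, 0.009, 0, 0, 0, 150, 0.0015, 0.0007, 0.013, 0, 0, 0, 150, 0.0015, 0.0007, 0.0165, 0, 0, 0, 150, 0.0015, 0.0007, 0.0165, 0, 0, 0, 150]'

```text
time_s: 24.4
tool_pos: [0.4131, -0.3299, 0.0483]
tcp_rot: [-2.181, -2.174, -0.093]
wrist_force: [0.6, -0.7, -0.3]
finger_gap: 0.413
finger_force: 0.0
```

apply_moves --rows '[0, 0, 0, 0, 0, 0, 255, 0, 0, 0, 0, 0, 0, 255, 0, 0, 0, 0, 0, 0, 255, 0, 0, 0, 0, 0, 0, 255, 0, 0, 0, 0, 0, 0, 255, 0, 0, 0, 0, 0, 0, 255, 0, 0, 0, 0, 0, 0, 255]' --grip_force 30

```text
time_s: 25.1
tool_pos: [0.4134, -0.3304, 0.0491]
tcp_rot: [-2.182, -2.175, -0.093]
wrist_force: [0.6, 0.2, 1.6]
finger_gap: 0.196
finger_force: 30.0
```

```bash
python3 pin.py
```

```text
25.1 [ 0.41340999 -0.33041487  0.04906492] 0.1962642680239843 29.992959201335907 [ 0.39  0.69  0.45  1.89 -0.52  0.74  1.16] [0.6 0.2 1.6]
0.2 [ 0.4137     -0.33086147  0.24827154] [ 0.0165  0.0004 -0.1985] [ 0.   0.1 -0.2]
0.06 [ 0.4137     -0.33086147  0.10827154] [ 0.0046  0.0003 -0.059 ] [ 0.   0.1 -0.2]
0.03 [ 0.4137     -0.33086147  0.07827154] [ 0.002   0.0003 -0.0291] [ 0.   0.1 -0.2]
0 [ 0.4137     -0.33086147  0.04827154] [-0.0005  0.0003  0.0008] [ 0.   0.1 -0.2]
```

apply_moves --rows '[0.0009, 0, -0.01, 0, 0, 0, 255, 0.0026, 0, -0.03, 0, 0, 0, 255, 0.005, 0, -0.06, 0, 0, 0, 255, 0.0087, 0, -0.1, 0, 0, 0, 255, 0.013, 0, -0.149, 0, 0, 0, 255, 0.017, 0, -0.199, 0, 0, 0, 255, 0.0216, 0, -0.249, 0, 0, 0, 255, 0.0216, 0, -0.249, 0, 0, 0, 255]'

```text
time_s: 25.9
tool_pos: [0.4152, -0.3334, 0.3064]
tcp_rot: [-2.192, -2.185, -0.096]
wrist_force: [0.2, -0.8, -1.2]
finger_gap: 0.193
finger_force: 30.0
```

```bash
cat > ins.py <<'E'
from h import *
from workcell import ctrl
import os
s=ctrl.read_state();print(s["time_s"],s["tool_pos"],s["finger_gap"],s["finger_force"],s["joint_pos"].round(2),s["wrist_force"].round(1))
if not os.path.exists("grasp.npz"):
    Rt=Ro.from_rotvec([-2.182,-2.175,-.093]).as_matrix()
    np.savez("grasp.npz",o=Rt.T@(np.array([.4133,-.3317,.040])-[.4134,-.3304,.0491]),z=Rt.T@[0,0,1.])
g=np.load("grasp.npz");o,pz=g["o"],g["z"];print("pin in tool",o.round(4),pz.round(3))
Rc,t=clampT(np.load("clamp.npy"))
a=Rc@np.array([-.5,0,c30])
# tool y = -clamp y (perp to axis up to small), pin z -> a.
yt=Rc@np.array([0,-1.,0]); M1=np.stack([pz,[0,1,0]-pz*pz[1],np.cross(pz,[0,1,0])],1);M1/=np.linalg.norm(M1,axis=0)
M2=np.stack([a,yt,np.cross(a,yt)],1); R=M2@M1.T
hole=Pw(np.array([0,0,.15])+Rh@np.array([-.036,0,.010]))
Rt=Ro.from_rotvec(s["tcp_rot"]).as_matrix()
P=((s["tool_pos"]+Rt@o-t)@Rc-[0,0,.15])@Rh;Z=Rh.T@Rc.T@(Rt@pz)
print("pin origin in hub mm",(P*1e3).round(1),"tilt deg",np.degrees(Z[:2]).round(1))
for h in(.13,.045,.033,.02,.01,0): p=hole+h*a-R@o; d,w=rel(s,p,R);print(h,p.round(4),d.round(4),w.round(1))
E
python3 ins.py
```

```text
25.9 [ 0.4151797  -0.33336925  0.3064398 ] 0.19349635453088246 29.98360365629196 [ 0.27  0.41  0.62  1.56 -0.3   1.31  0.94] [ 0.2 -0.8 -1.2]
pin in tool [-0.0021 -0.0001  0.009 ] [ 0.085  0.001 -0.996]
pin origin in hub mm [-350.9  151.8  372.8] tilt deg [29.2  0.5]
0.13 [0.4667 0.0765 0.2618] [0.4055 0.0494 0.076 ] [  5.6  30.5 -13.7]
0.045 [0.4562 0.1177 0.1882] [0.441  0.0378 0.1524] [  5.6  30.5 -13.7]
0.033 [0.4547 0.1235 0.1778] [0.446  0.0362 0.1632] [  5.6  30.5 -13.7]
0.02 [0.4531 0.1298 0.1665] [0.4514 0.0344 0.1749] [  5.6  30.5 -13.7]
0.01 [0.4518 0.1347 0.1579] [0.4556 0.0331 0.1839] [  5.6  30.5 -13.7]
0 [0.4506 0.1395 0.1492] [0.4598 0.0317 0.1928] [  5.6  30.5 -13.7]
```

apply_moves --rows '[0.1, 0.012, -0.005, 0, 0, 0, 255, 0.25, 0.03, 0.0, 2.8, 15, -7, 255, 0.25, 0.03, 0.0, 2.8, 15, -7, 255, 0.25, 0.03, 0.0, 2.8, 15, -7, 255, 0.25, 0.03, 0.0, 2.8, 15, -7, 255, 0.4055, 0.0494, 0.04, 5.6, 30.5, -13.7, 255, 0.4055, 0.0494, 0.04, 5.6, 30.5, -13.7, 255, 0.4055, 0.0494, 0.06, 5.6, 30.5, -13.7, 255, 0.4055, 0.0494, 0.076, 5.6, 30.5, -13.7, 255, 0.4055, 0.0494, 0.076, 5.6, 30.5, -13.7, 255, 0.4055, 0.0494, 0.076, 5.6, 30.5, -13.7, 255, 0.4055, 0.0494, 0.076, 5.6, 30.5, -13.7, 255]'

```text
time_s: 27.1
tool_pos: [0.4648, 0.0784, 0.2585]
tcp_rot: [-1.6, -2.053, -0.504]
wrist_force: [1.0, -0.4, -0.4]
finger_gap: 0.194
finger_force: 30.0
```

```bash
python3 hole.py w9; python3 ins.py; python3 - <<'E'
from h import *
z=load("w9");C=cloud(z);R,t=clampT(np.load("clamp.npy"));H=((C-t)@R-[0,0,.15])@Rh
r=np.hypot(H[...,0],H[...,1]);on=(z["d"]>0)&(abs(H[...,2]-.01)<.003)&(r>.045)&(r<.07)
print("rim",on.sum(),H[on].min(0),H[on].max(0))
# pin visible points
k=(z["d"]>0)&(abs(H[...,0]+.036)<.02)&(abs(H[...,1])<.02)&(H[...,2]>.09)&(H[...,2]<.15)
for lo in np.arange(.09,.15,.006):
    m=k&(H[...,2]>=lo)&(H[...,2]<lo+.006)
    if m.sum()>3: print(lo.round(3),m.sum(),H[m].min(0).round(4),H[m].max(0).round(4))
i=cv2.imread("pics/w9.png");cv2.imwrite("pics/w9c.png",cv2.resize(i[100:350,130:380],(600,600),interpolation=cv2.INTER_CUBIC))
E
```

```text
below-face pts 102 [-0.04042675  0.00071638 -0.01392106]
face pts 432 [-0.03591122  0.00040598  0.010719  ]
handle top 454 [ 0.03980407 -0.00026419  0.05969647] -0.3802767429638066
pad side max y -0.01574626522379229
nominal hole px 251.55682522381449 186.69354406200176
27.15 [0.46494931 0.07835204 0.25861768] 0.19613562916248312 29.98790681362152 [-0.07  0.44  0.35  1.78 -0.69  1.37  0.82] [ 0.5 -0.  -0. ]
pin in tool [-0.0021 -0.0001  0.009 ] [ 0.085  0.001 -0.996]
pin origin in hub mm [-35.6   1.3 136.2] tilt deg [-0.6 -0.3]
0.13 [0.4667 0.0765 0.2618] [ 0.0001  0.0012 -0.0038] [-0.3 -0.6 -0.3]
0.045 [0.4562 0.1177 0.1882] [-0.0081  0.0016  0.0808] [-0.3 -0.6 -0.3]
0.033 [0.4547 0.1235 0.1778] [-0.0092  0.0017  0.0927] [-0.3 -0.6 -0.3]
0.02 [0.4531 0.1298 0.1665] [-0.0105  0.0017  0.1057] [-0.3 -0.6 -0.3]
0.01 [0.4518 0.1347 0.1579] [-0.0114  0.0018  0.1156] [-0.3 -0.6 -0.3]
0 [0.4506 0.1395 0.1492] [-0.0124  0.0018  0.1256] [-0.3 -0.6 -0.3]
rim 2315 [-0.05749621 -0.05777268  0.00700172] [0.0585083  0.05875957 0.0123489 ]
0.138 194 [-0.0382 -0.0098  0.138 ] [-0.024   0.0133  0.1437]
0.144 68 [-0.0347 -0.0082  0.1442] [-0.026   0.0108  0.15  ]
```

View pics/w9c.png

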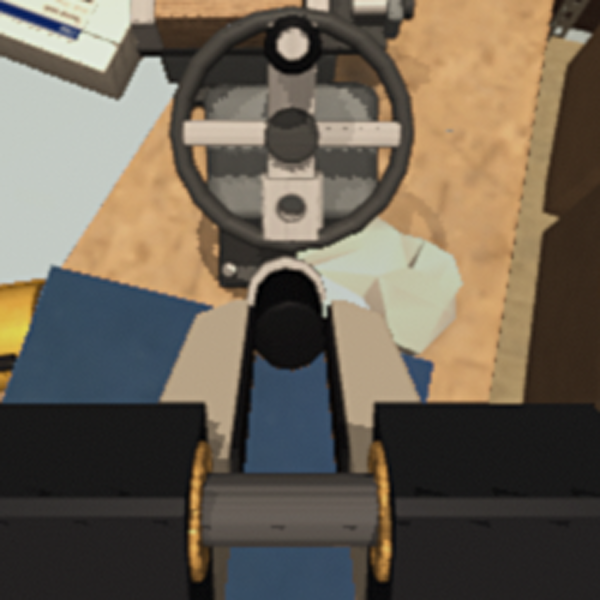

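apply_moves --rows '[-0.003, 0.001, 0.03, -0.3, -0.6, -0.3, 255, -0.006, 0.0017, 0.06, -0.3, -0.6, -0.3, 255, -0.008, 0.0017, 0.08, -0.3, -0.6, -0.3, 255, -0.0092, 0.0017, 0.092, -0.3, -0.6, -0.3, 255, -0.0092, 0.0017, 0.092, -0.3, -0.6, -0.3, 255, -0.0092, 0.0017, 0.092, -0.3, -0.6, -0.3, 255]'

```text
time_s: 27.75
tool_pos: [0.4547, 0.1242, 0.1783]
tcp_rot: [-1.602, -2.066, -0.505]
wrist_force: [-0.3, -0.6, -1.0]
finger_gap: 0.197
finger_force: 30.0
```

```bash
python3 ins.py
```

```text
27.75 [0.45467229 0.12417759 0.17825496] 0.19696776030364824 29.98898148536682 [-0.12  0.51  0.31  1.93 -0.78  1.15  0.91] [-0.3 -0.6 -1. ]
pin in tool [-0.0021 -0.0001  0.009 ] [ 0.085  0.001 -0.996]
pin origin in hub mm [-35.2  -0.1  43.1] tilt deg [-0.1 -0. ]
0.13 [0.4667 0.0765 0.2618] [ 0.0076 -0.0001 -0.0966] [-0.  -0.1  0.1]
0.045 [0.4562 0.1177 0.1882] [ 0.0002 -0.0002 -0.0119] [-0.  -0.1  0.1]
0.033 [0.4547 0.1235 0.1778] [-0.0008 -0.0002  0.    ] [-0.  -0.1  0.1]
0.02 [0.4531 0.1298 0.1665] [-0.0019 -0.0002  0.013 ] [-0.  -0.1  0.1]
0.01 [0.4518 0.1347 0.1579] [-0.0028 -0.0002  0.023 ] [-0.  -0.1  0.1]
0 [0.4506 0.1395 0.1492] [-0.0036 -0.0002  0.0329] [-0.  -0.1  0.1]
```

Excellent alignment; insert.

apply_moves --rows '[-0.0012, -0.0002, 0.006, 0, 0, 0, 255, -0.0019, -0.0002, 0.013, 0, 0, 0, 255, -0.0023, -0.0002, 0.018, 0, 0, 0, 255, -0.0028, -0.0002, 0.023, 0, 0, 0, 255, -0.0028, -0.0002, 0.023, 0, 0, 0, 255]'

```text
time_s: 28.25
tool_pos: [0.45, 0.1363, 0.1565]
tcp_rot: [-1.599, -2.065, -0.502]
wrist_force: [0.5, 0.4, 0.0]
finger_gap: 0.198
finger_force: 30.0
```

```bash
python3 ins.py
```

```text
28.25 [0.45003464 0.13629452 0.15649023] 0.1983020647310066 29.988892078399658 [-0.13  0.54  0.29  1.97 -0.81  1.1   0.94] [0.5 0.4 0. ]
pin in tool [-0.0021 -0.0001  0.009 ] [ 0.085  0.001 -0.996]
pin origin in hub mm [-34.9   1.4  17.8] tilt deg [-0.2 -0.3]
0.13 [0.4667 0.0765 0.2618] [ 0.0097  0.0009 -0.1218] [-0.3 -0.2  0.1]
0.045 [0.4562 0.1177 0.1882] [ 0.0022  0.0012 -0.0371] [-0.3 -0.2  0.1]
0.033 [0.4547 0.1235 0.1778] [ 0.0012  0.0012 -0.0252] [-0.3 -0.2  0.1]
0.02 [0.4531 0.1298 0.1665] [ 0.      0.0013 -0.0122] [-0.3 -0.2  0.1]
0.01 [0.4518 0.1347 0.1579] [-0.0009  0.0013 -0.0023] [-0.3 -0.2  0.1]
0 [0.4506 0.1395 0.1492] [-0.0018  0.0014  0.0077] [-0.3 -0.2  0.1]
```

apply_moves --rows '[-0.0008, 0.001, 0.003, 0, 0, 0, 255, -0.0014, 0.001, 0.006, 0, 0, 0, 255, -0.0018, 0.001, 0.0085, 0, 0, 0, 255, -0.0018, 0.001, 0.009, 0, 0, 0, 255, -0.0018, 0.001, 0.009, 0, 0, 0, 255]'

```text
time_s: 28.75
tool_pos: [0.4508, 0.1392, 0.1488]
tcp_rot: [-1.601, -2.065, -0.503]
wrist_force: [-0.7, -1.8, 2.0]
finger_gap: 0.197
finger_force: 30.0
```

```bash
python3 ins.py|head -3
```

```text
28.75 [0.45083763 0.13921071 0.148846  ] 0.19704336353382335 30.00559240579605 [-0.13  0.55  0.28  1.98 -0.83  1.08  0.95] [-0.7 -1.8  2. ]
pin in tool [-0.0021 -0.0001  0.009 ] [ 0.085  0.001 -0.996]
pin origin in hub mm [-36.5  -0.1   9.9] tilt deg [-0.1 -0.1]
```

apply_moves --rows '[0, 0, 0.0015, 0, 0, 0, 255, 0, 0, 0.002, 0, 0, 0, 255, 0, 0, 0.001, 0, 0, 0, 150, 0, 0, 0, 0, 0, 0, 140, 0, 0, 0, 0, 0, 0, 140, 0, 0, 0, 0, 0, 0, 140, 0, 0, 0, 0, 0, 0, 140, 0, 0, -0.02, 0, 0, 0, 140, 0, 0, -0.05, 0, 0, 0, 140, 0, 0, -0.09, 0, 0, 0, 140, 0, 0, -0.13, 0, 0, 0, 140, 0, 0, -0.13, 0, 0, 0, 140, 0, 0, -0.13, 0, 0, 0, 140]'

```text
time_s: 30.05
tool_pos: [0.4696, 0.0673, 0.2552]
tcp_rot: [-1.601, -2.066, -0.504]
wrist_force: [-0.4, 1.0, -0.3]
finger_gap: 0.45
finger_force: 0.0
```

```bash
python3 hole.py w10; python3 - <<'E'
from h import *
z=load("w10");C=cloud(z);R,t=clampT(np.load("clamp.npy"));Q=(C-t)@R;H=(Q-[0,0,.15])@Rh
k=(z["d"]>0)&(np.hypot(H[...,0]+.036,H[...,1])<.016)&(H[...,2]>.0115)&(H[...,2]<.06)
print(k.sum(),H[k].min(0),H[k].max(0));kk=k&(H[...,2]>.042);print("top",kk.sum(),H[kk].mean(0))
m=(z["d"]>0)&(abs(Q[...,2]-.0965)<.003)&(abs(Q[...,0]-.124)<.05)&(Q[...,1]>-.005)&(Q[...,1]<.079);print("block",Q[m].min(0),Q[m].max(0))
i=cv2.imread("pics/w10.png");cv2.imwrite("pics/w10c.png",cv2.resize(i[50:300,130:380],(600,600),interpolation=cv2.INTER_CUBIC))
from workcell import ctrl
s=ctrl.read_state();print(s["time_s"],s["wrist_force"],s["tool_pos"])
E
```

```text
below-face pts 0 
face pts 172 [-0.02827715  0.00013145  0.01080833]
handle top 453 [ 3.99729282e-02 -9.34485816e-05  5.97842455e-02] -0.13394564315675114
pad side max y -0.015007220654348296
nominal hole px 249.5045412699251 175.09920695720118
423 [-0.04694889 -0.01201666  0.01152235] [-0.0205401   0.0120802   0.04861194]
top 274 [-0.03746467 -0.00019785  0.04641349]
block [ 0.1005532  -0.00457595  0.09364099] [0.14613857 0.07899533 0.09916632]
30.1 [-0.37032463 -0.51172149  0.08264538] [0.46875124 0.06825785 0.25452738]
```

View pics/w10c.png

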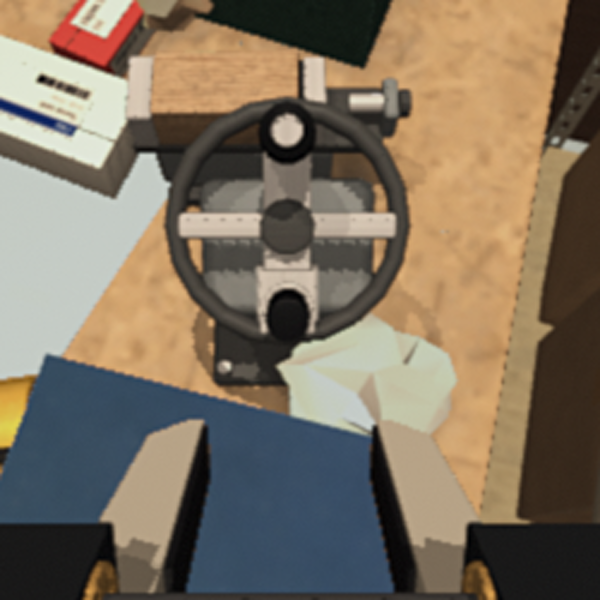

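The picture shows the pin standing in the crossbar hole at crop pixel (288,315). Its top is 46 mm above the crossbar's underside, so the collar is seated. The block is clamped with its middle at x ≈ 124 mm. The gripper is clear of everything.

```bash
python3 -c "
from workcell import ctrl
print(ctrl.sign_off())"
```

```text
the job is handed in; nothing more can be done
None
```

The job is handed in at about 30 s. The block is clamped on the deck, the handwheel is one full turn on with its holes lined up, and the lock pin is home with its collar on the crossbar. The first grasp of the block closed without holding it and I had to repeat it; nothing else on the bench was touched as far as I could tell.

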